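# Fit the larger former on the bench bender and lock it with the wire-lock pin

## Robot

A 6-joint arm with a two-finger parallel gripper is mounted at the origin on the work surface. World frame = base frame: x ahead of the robot, y to its left, z up, the work surface at z = 0. Lengths are in mm, angles in rad, forces in N, time in s.
With the tool pointing down it reaches from about 350 to 875 mm from the base axis. Payload 4.2 kg.
Tool frame: the origin (TCP) lies between the finger pads; the fingertips stand 11 mm ahead of it and the grasp point (between the pads) lies 8 mm behind it; z points along the fingers, y is the direction in which the jaws open and shut (so a half turn about z gives the same grasp; the last joint's range is limited). The gripper opens to 85 mm and grips with 20 to 120 N. Pads are 22 mm wide; open, the fingers measure 114 mm over their backs; the gripper's body (76 mm by 85 mm) begins 54 mm behind the grasp point. The pads swing forward as they close: fully open they stand 13 mm farther back than shut.
Start: joints at [1.549, 0.385, 0.008, 0, -1.194, -0.259], TCP at [173.171, 600.509, 204.012] pointing down, gripper open.
Joint ranges: [-3.14, 3.14], [-1.21, 2.06], [-1.07, 1.41], [-3.16, 2.05], [-2.99, -0.16], [-3.1, 3.1]. Speed limits (rad/s): [2.79, 2.79, 3.14, 3.14, 3.14, 3.14].

## Interface

Orientations are given as a unit quaternion [x, y, z, w].
In Python, from bench import * gives the robot as it stands.
- The arm moves only by the tool servo_tool, never from a script. Its argument "rows" is a list of rows, each a list of 7 numbers: the opening, from 0 (shut) to 1 (fully open), then the shift along the tool's x, y, z in cm, then the turn, a rotation vector about the tool's x, y, z in degrees. A call has 1 to 12 rows; each row shifts and turns the commanded pose from where the row before left it, along the tool's axes as they then stand; what a row does not reach is not made up. A row lasts 1/10 s, in which the tool goes at most 50 mm and 8.59 degrees, less where a joint would pass 70% of its speed; a pose out of reach is approached as far as the arm can. A call is refused whole if a number of a shift passes 5 or a number of a turn 8.59, either way. A call with a gripper value outside its range is refused whole. The fingers move at their own pace and stop on an object; the grip force is fixed at half the most. Time passes only in rows, so rows that do not move let the fingers close. It gives the time, the measured TCP pose, the force and the opening at its end, in the units of the state.
- read_state(): the state, without advancing time (a new reading comes with each control period).
- get_image(name): name is "side" or "top"; returns a dict with "image" (420x560x3 uint8, red, green, blue), "mtx" (3x3 intrinsics, pixels), "extrinsics" (4x4, takes a point from camera to world coordinates). Camera axes: x right, y up, looking along -z (the intrinsics and any distortion apply to the point x, -y, -z); pixel columns grow to the right and rows downward; lengths in mm; the calibration is good to about 2 mm. A picture is of the moment at which its call begins. There is no depth.
- job_done(): hands the job in, once; it reports no verdict.
The state is a dict: "clock": time; "joints": joint angles; "joint_vel": joint speeds; "joint_efforts": joint torques, N m; "position": TCP position; "ee_rot": TCP orientation; "contact_force": force on the tool from outside, world axes, zero at the start; "wrist_torque": the same for the moment, N m; "gripper_width": finger opening in mm.
Only numpy, scipy, OpenCV 4.12 (cv2) and the standard library are available. Lean on these libraries where they do the work, as an engineer would, in place of code of your own. Each camera call takes 0.05 s, during which the arm holds its last target. There are 200 camera calls.

## Task

Set up the bench bender for the large tube: lower the larger of the two grooved formers over the upright spindle until it sits down on its seat (do not let it drop down the spindle), then push the wire-lock pin fully home through the cross hole in the spindle, head against the spindle, and swing its sprung wire loop over the spindle end until it snaps down onto the pin's other end. Leave the smaller former, the file and the oil bottle where they are.

Things in the scene. Friction and masses are not known exactly. Their poses are not given: they have to be found in the camera images.
- bender: Bench tube bender bolted down (fixed): green base plate 160 x 140 x 14 mm, upright steel spindle at its centre. Origin: centre of the underside, on the bench. Along its own +x lie the bending arm with a roller (59 to 91 mm from the spindle axis) and a handle reaching 320 mm out; at its -x +y corner stands a 44 mm high jaw. All but the spindle is lower than 50 mm above the bench.
- spindle_hole (a point): Centre of the 12.5 mm cross hole that runs level right through the spindle along the bender's y axis, 82.5 mm above the bench. Its two mouths lie in flats on the spindle, 12.5 mm either side of this point. The pin may go in from either side; let go before its straight shank is through the whole hole, it sags at the head, which may then catch on the former's boss.
- spindle_top (a point): Centre of the spindle's top end, 100 mm above the bench. The spindle is 30 mm thick, its top rim bevelled 3.5 mm; spindle and hole are oiled and slippery.
- seat (a point): Centre of the top of the round seat collar (60 mm wide) at the spindle's foot, 26 mm above the bench: the former's underside centre comes here.
- former_big: The larger former: loose aluminium wheel, 90 mm wide, 26 mm thick, rim grooved; on top a round boss 46 mm wide and 20 mm high to hold it by; a 33 mm bore right through; 0.29 to 0.47 kg. Origin: centre of the underside; z along the bore, boss up. Seated, its boss top is 72 mm above the bench, 10.5 mm below the cross hole's middle. Its turn about its axis does not matter.
- former_small: The smaller former, a bystander: same shape, bore and boss, but only 66 mm wide. Origin: centre of the underside.
- lock_pin: Loose wire-lock pin of plated steel, lying level on the bench, about 0.09 kg. Origin: on the shank's axis at the head's shoulder; x runs along the shank to the tip, z up. Shank 10 mm thick, 60 mm long, the last 7 mm tapering to a 5 mm nose. Head: flat block, x from -16 to 0 mm, 24 mm wide (y), 10 mm thick (z); it cannot pass the hole. A wire loop is hinged in the head; fit the pin with z up.
- loop_pivot (a point): Middle of the loop's hinge line, in the pin's head, 8 mm behind the shoulder on the shank axis (in the pin's frame x = -8 mm).
- loop_bar (a point): Middle of the straight cross bar at the loop's far end, 62 mm from the hinge line. The loop is a U of 4 mm round wire, 58 mm wide outside, 50 mm inside, so that it passes either side of the spindle.
- pin_loop (a joint): Swing angle of the wire loop, rad. 0: open, leaning back past the head, bar 46 mm behind and 41 mm above the hinge (138 degrees from the shank). It grows as the loop swings up, over and towards the tip; 2.29: shut, bar lying on top of the shank 54 mm from the shoulder. Over-centre spring: pushes back to open below 1.15, on to shut above, at most 0.04 N m (under 1 N at the bar).
- file: A small hand file with wooden handle lying on the bench, 210 mm long, 27 mm thick, a bystander. Origin: under it, at about the middle.
- oil_bottle: A small amber oil bottle, 58 mm wide and 130 mm high, a bystander. Origin: centre of its foot.
There are look-alikes about, which are no part of the job. What is shaped like the former_big but pink is not meant. Several things have the shape of the lock_pin; the one meant has the colours described above.

How it is judged:
By the outcome, as a careful person would: the job done as asked, in the order asked, and still so for the second after the job is handed in, with the robot touching nothing.
It also fails if it takes over 69 s, if anything falls off the work surface, if the arm or the gripper's body presses on something with over 40 N, if the wrist force passes 120 N, or if a joint passes its speed limit or range.

## Working session

There is one attempt and no reset: what is moved stays moved. The work goes in short steps, Python scripts to look and compute and a tool call to move; the robot and the scene stay as the last step left them, time stands still between calls to the robot, and variables do not carry over. Pictures are saved under pics/ and viewed, about 8 in all and at most 12, crops included, and the job is handed in when it is done.

Besides the shell and the picture viewer there is one more tool, called after "Emit:" by a JSON object that holds its "api" and its "payload". servo_tool: Moves the arm, as the interface text tells. Its arguments: {"type":"object","properties":{"rows":{"type":"array","items":{"type":"array","items":{"type":"number"}}}},"required":["rows"]}

```bash
ls; mkdir -p pics
cat > h.py <<'E'
import numpy as np, cv2
from bench import *
def snap(n,fn):
    d=get_image(n); cv2.imwrite('pics/'+fn+'.png',d['image'][:,:,::-1]); np.savez('pics/'+fn+'.npz',**{k:d[k] for k in('image','mtx','extrinsics')}); return d
def load(fn): return np.load('pics/'+fn+'.npz')
def ray(d,u,v):
    K=d['mtx'];E=d['extrinsics']; p=np.linalg.solve(K,[u,v,1.]); r=E[:3,:3]@np.array([p[0],-p[1],-p[2]]); return E[:3,3],r/np.linalg.norm(r)
def onz(d,u,v,z):
    o,r=ray(d,u,v); return o+r*(z-o[2])/r[2]
def tri(d1,p1,d2,p2):
    o1,r1=ray(d1,*p1);o2,r2=ray(d2,*p2)
    s=np.linalg.lstsq(np.c_[r1,-r2],o2-o1,rcond=None)[0]
    a=o1+s[0]*r1;b=o2+s[1]*r2
    return (a+b)/2,np.linalg.norm(a-b)
def proj(d,P):
    K=d['mtx'];E=d['extrinsics']; c=E[:3,:3].T@(np.asarray(P,float)-E[:3,3]); q=K@[c[0],-c[1],-c[2]]; return q[:2]/q[2]
E
python3 - <<'E'
from h import *
print(read_state())
for n in('top','side'):
    d=snap(n,n+'0'); print(n,d['mtx'].tolist(),d['extrinsics'].round(3).tolist(),[k for k in d])
a=cv2.imread('pics/top0.png');b=cv2.imread('pics/side0.png')
E
```

```text
pics
{'clock': 0.0, 'joints': array([ 1.54858452e+00,  3.85590040e-01,  6.62156913e-03, -5.09610904e-04,
       -1.19394908e+00, -2.58590580e-01]), 'joint_vel': array([-0.00043714,  0.00046808, -0.00083143, -0.00085687,  0.00031953,
        0.00023099]), 'joint_efforts': array([-2.20485908e-04, -3.92290306e+01,  1.88400882e+01,  4.18616518e+00,
       -4.55741669e-03, -2.01201338e-06]), 'position': array([173.01286434, 599.92001834, 202.89816447]), 'ee_rot': array([ 9.90146187e-01, -1.40033378e-01, -1.10112705e-04,  1.08113572e-03]), 'contact_force': array([ 0.22066225,  0.06879088, -0.12345499]), 'wrist_torque': array([ 0.00252715, -0.01777084,  0.00031702]), 'gripper_width': 85.28686774228248}
top [[407.42558777832704, 0.0, 283.85873769435165], [0.0, 407.42558777832704, 207.29243556252825], [0.0, 0.0, 1.0]] [[-0.009, 0.978, -0.207, 375.026], [-1.0, -0.008, 0.005, -18.479], [0.004, 0.207, 0.978, 1048.055], [0.0, 0.0, 0.0, 1.0]] ['image', 'mtx', 'extrinsics']
side [[400.11268347287927, 0.0, 280.44664690568425], [0.0, 400.11268347287927, 207.2685885224839], [0.0, 0.0, 1.0]] [[0.973, 0.146, -0.18, 412.198], [-0.231, 0.577, -0.783, -819.76], [-0.011, 0.804, 0.595, 703.355], [0.0, 0.0, 0.0, 1.0]] ['image', 'mtx', 'extrinsics']
```

View pics/top0.png

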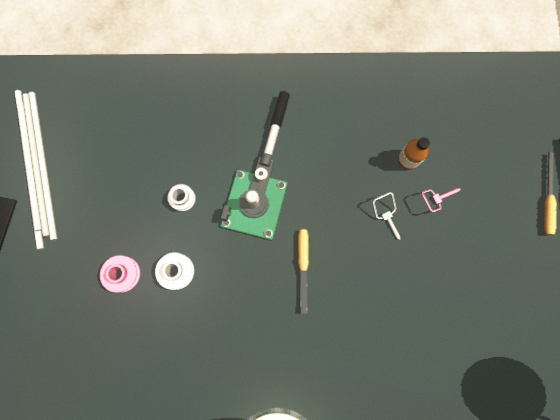

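View pics/side0.png

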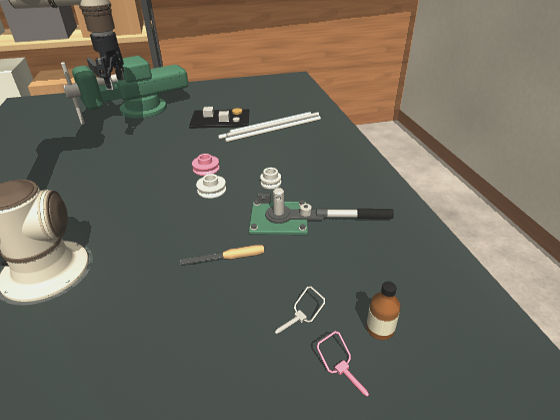

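The top view shows these candidates:
- **Formers:** white large (174,271), pink large (119,273), white small (181,198).
- **Pins:** plated (390,215), pink (440,198).

I choose the white large former and the plated pin. Next I check both in a close crop and measure.

```bash
cat > m.py <<'E'
from h import *
t=load('top0');s=load('side0')
def blobs(d,lo,hi,box):
    im=cv2.cvtColor(d['image'],cv2.COLOR_RGB2HSV); m=cv2.inRange(im,lo,hi); k=np.zeros_like(m);x0,y0,x1,y1=box;k[y0:y1,x0:x1]=255;m&=k
    n,l,st,c=cv2.connectedComponentsWithStats(m); return [(c[i].round(1).tolist(),st[i].tolist()) for i in range(1,n) if st[i,4]>8],l
if __name__=='__main__':
    W=((0,0,110),(179,90,255))
    for nm,d,boxes in(('top',t,[(145,170,215,300),(365,180,410,245),(215,160,295,245)]),('side',s,[(190,160,290,205),(270,280,330,340)])):
        for b in boxes: print(nm,blobs(d,*W,b)[0])
    a=t['image'];b=s['image']
    c=lambda im,x,y,w,h,f:cv2.resize(im[y:y+h,x:x+w],None,fx=f,fy=f,interpolation=cv2.INTER_CUBIC)
    A=np.vstack([np.hstack([c(a,205,155,100,75,4),c(a,360,180,100,75,4)]),np.hstack([c(b,240,170,100,75,4),c(b,265,275,100,75,4)])])
    cv2.imwrite('pics/crop0.png',A[:,:,::-1])
E
python3 m.py
```

```text
top [([181.4, 197.1], [167, 183, 29, 29, 602]), ([175.3, 264.5], [145, 223, 64, 77, 2714]), ([195.2, 224.1], [192, 223, 8, 4, 9]), ([179.4, 230.8], [178, 229, 4, 4, 9])]
top [([387.8, 213.6], [372, 192, 29, 48, 358])]
top [([265.8, 161.4], [263, 160, 7, 4, 24]), ([260.1, 191.5], [240, 160, 48, 58, 1012]), ([240.8, 173.7], [236, 169, 14, 10, 75]), ([283.9, 195.5], [283, 191, 3, 10, 10]), ([225.6, 211.9], [221, 205, 11, 14, 76]), ([279.9, 210.6], [279, 206, 3, 10, 11]), ([226.2, 222.7], [221, 218, 10, 9, 56]), ([275.0, 229.5], [274, 225, 3, 10, 10]), ([268.3, 233.2], [264, 229, 10, 11, 73])]
side [([204.1, 164.3], [192, 160, 27, 9, 137]), ([210.3, 184.3], [193, 166, 33, 33, 677]), ([273.3, 184.3], [260, 167, 30, 38, 580]), ([259.4, 203.7], [253, 202, 16, 3, 21])]
side [([300.3, 312.3], [275, 286, 50, 48, 399]), ([326.2, 337.1], [322, 334, 8, 6, 23])]
```

View pics/crop0.png

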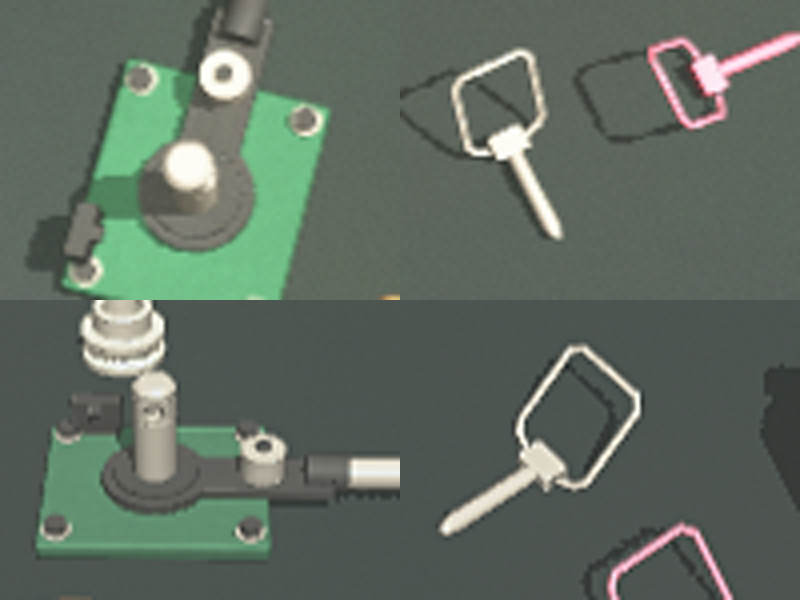

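The crop shows the plated pin with its head at top (387,215) and tip at (399,239), and the loop leaning back over the head. The spindle top is at (252,196), and the spindle's cross hole faces the side camera. Nothing contradicts the choice, so I measure.

```bash
cat > m2.py <<'E'
from m import *
def outline(d,lo,hi,box,z):
    hsv=cv2.cvtColor(d['image'],cv2.COLOR_RGB2HSV);x0,y0,x1,y1=box
    m=cv2.inRange(hsv,lo,hi)[y0:y1,x0:x1]; cs,_=cv2.findContours(m,cv2.RETR_EXTERNAL,cv2.CHAIN_APPROX_NONE)
    c=max(cs,key=cv2.contourArea)[:,0]+[x0,y0]
    return c,np.array([onz(d,u,v,z)[:2] for u,v in c],np.float32)
for nm,box in(('big',(148,245,203,298)),('small',(160,175,205,220))):
    hsv=cv2.cvtColor(t['image'],cv2.COLOR_RGB2HSV)
    c,p=outline(t,(0,0,135),(179,90,255),box,26); print(nm,cv2.minEnclosingCircle(p),cv2.boundingRect(c))
c,p=outline(t,(50,90,60),(90,255,255),(210,160,300,250),14)
h=cv2.convexHull(p);print('plate',cv2.minAreaRect(h))
R=cv2.minAreaRect(h);ctr=np.array(R[0])
print('spindle top top',onz(t,252.3,196.3,100),'side',onz(s,278.5,192.5-1,100), tri(t,(252.3,196.3),s,(278.5,190.5)))
print('roller(z40?)',onz(t,205+225/4,155+73/4,45),'arm end',onz(t,283,94,40))
for n,a,b,z in(('tip',(399.3,239.2),(276.3,332.5),5),('head',(387.3,215),(300.3,315.8),10)):
    print(n,onz(t,*a,z),onz(s,*b,z),tri(t,a,s,b))
# loop bar corners
print('bar', [onz(t,*q,46) for q in((360+60/4,180+88/4),(360+133/4,180+52/4))])
print('hole mouth side',onz(s,240+151/4,170+110/4,82.5), 'jaw',onz(t,205+82/4,155+225/4,44))
print('file ends',onz(t,303,230,15),onz(t,304,312,10),'bottle',onz(t,423,144,130))
E
python3 m2.py
```

```text
big ((433.75201416015625, 248.72067260742188), 49.248382568359375) (155, 252, 40, 38)
small ((620.9658203125, 239.37985229492188), 37.332176208496094) (167, 184, 29, 27)
plate ((604.1400756835938, 53.69516372680664), (138.6051788330078, 158.12429809570312), 75.05236053466797)
spindle top top [603.38192154  51.42292556 100.        ] side [605.58207364  44.92590444 100.        ] (array([605.4697468 ,  51.47598941,  98.36438869]), np.float64(3.2990853896947203))
roller(z40?) [677.14367661  32.97727207  45.        ] arm end [899.82483471 -24.69287606  40.        ]
tip [ 509.45267697 -321.04291042    5.        ] [ 514.19030671 -320.38465385    5.        ] (array([ 511.73601387, -320.99790677,    5.60243173]), np.float64(4.683947660420387))
head [ 572.22662141 -292.69826994   10.        ] [ 572.488859   -295.23182596   10.        ] (array([ 572.88036837, -293.37114573,    7.51467008]), np.float64(0.3571297917668933))
bar [array([ 599.03046865, -254.19081339,   46.        ]), array([ 622.02379306, -301.80194536,   46.        ])]
hole mouth side [602.69378329  42.53326737  82.5       ] jaw [578.80798192 122.60309396  44.        ]
file ends [534.00228505 -72.77485862  15.        ] [330.1260204  -71.63459802  10.        ] bottle [ 721.02029438 -356.88371226  130.        ]
```

Emit:
{"api": "servo_tool", "payload": {"rows": [[1,1.0,0.7,0.2,0,0,0],[1,2.5,1.8,0.6,0,0,0],[1,3.1,2.4,0.8,0,0,0],[1,3.1,2.4,0.8,0,0,0],[1,3.1,2.4,0.8,0,0,0],[1,3.1,2.4,0.8,0,0,0],[1,3.1,2.4,0.8,0,0,0],[1,3.1,2.4,0.8,0,0,0],[1,3.1,2.4,0.8,0,0,0],[1,3.1,2.4,0.8,0,0,0],[1,3.1,2.4,0.8,0,0,0],[1,2.5,1.8,0.5,0,0,0]]}}

```text
clock: 1.3
position: [427.3, 254.7, 118.3]
ee_rot: [0.99, -0.141, -0.001, 0.001]
contact_force: [-0.6, 0.2, 0.1]
gripper_width: 85.4
```

```bash
cat >> h.py <<'E'
from scipy.spatial.transform import Rotation as R
def st():
    s=read_state(); r=R.from_quat(s['ee_rot']); x=r.as_matrix()[:,0]
    print('t',round(float(s['clock']),2),'p',s['position'].round(1),'yaw',round(float(np.degrees(np.arctan2(x[1],x[0]))),1),'z',r.as_matrix()[:,2].round(3),'F',s['contact_force'].round(1),'w',round(float(s['gripper_width']),1),'j6',round(float(s['joints'][5]),2)); return s,r
def go(xyz,yaw=None):
    s,r=st(); d=np.asarray(xyz,float)-s['position']; print('shift cm',(r.inv().apply(d)/10).round(2),end=' ')
    if yaw is not None:
        Q=R.from_matrix(np.c_[[np.cos(np.radians(yaw)),np.sin(np.radians(yaw)),0],[np.sin(np.radians(yaw)),-np.cos(np.radians(yaw)),0],[0,0,-1]])
        print('turn deg',np.degrees((r.inv()*Q).as_rotvec()).round(2),end='')
    print()
E
python3 -c "
from h import *
go([433.8,248.7,44],-16)
d=snap('top','top1');cv2.imwrite('pics/c1.png',cv2.resize(d['image'][200:320,80:280,::-1],None,fx=4,fy=4))
"
```

```text
t 1.3 p [427.3 254.7 118.3] yaw -16.2 z [-0.001 -0.001 -1.   ] F [-0.6  0.2  0.1] w 85.4 j6 0.42
shift cm [0.8  0.38 7.43] turn deg [ 0.08  0.05 -0.17]
```

View pics/c1.png

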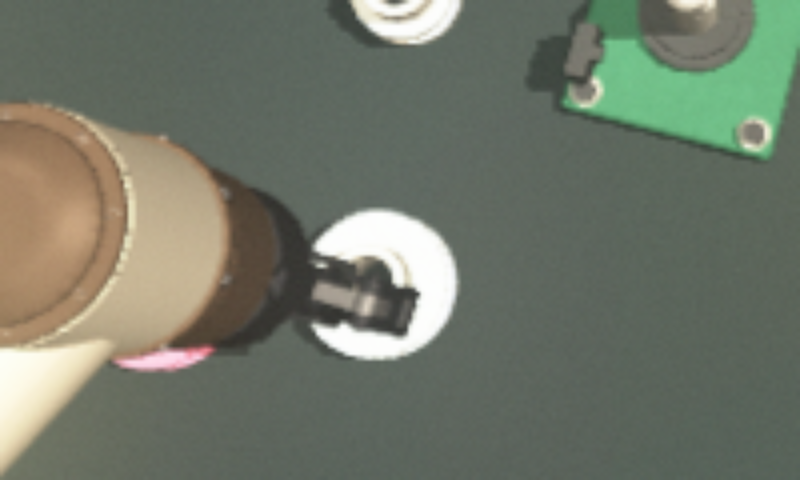

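The crop shows the gripper's finger just over the white former's centre, at about (176,271) in the full frame. The pink former is well clear to the left.

Emit:
{"api": "servo_tool", "payload": {"rows": [[1,0.4,0.2,0.5,0,0,0],[1,0.4,0.2,1.2,0,0,0],[1,0,0,1.5,0,0,0],[1,0,0,1.5,0,0,0],[1,0,0,1.5,0,0,0],[1,0,0,1.0,0,0,0],[0.45,0,0,0.2,0,0,0],[0.45,0,0,0,0,0,0],[0.4,0,0,0,0,0,0],[0.4,0,0,0,0,0,0],[0.4,0,0,0,0,0,0],[0.4,0,0,0,0,0,0]]}}

```text
clock: 2.55
position: [433.9, 251.8, 45.4]
ee_rot: [0.99, -0.14, 0.0, -0.0]
contact_force: [-0.5, 0.5, -0.0]
gripper_width: 34.3
```

```bash
python3 -c "
from h import *
go([433.8,248.7,44],-16)"
```

```text
t 2.55 p [433.9 251.8  45.4] yaw -16.1 z [ 0.001  0.001 -1.   ] F [-0.5  0.5 -0. ] w 34.3 j6 0.44
shift cm [0.08 0.3  0.14] turn deg [-0.05 -0.02 -0.09]
```

```bash
python3 -c "
from h import *
d=snap('top','top2');e=snap('side','side2')
A=np.hstack([cv2.resize(d['image'][240:310,130:230],None,fx=4,fy=4),cv2.resize(e['image'][140:210,165:265],None,fx=4,fy=4)])
cv2.imwrite('pics/c2.png',A[:,:,::-1])
"
```

```text
(no output)
```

View pics/c2.png

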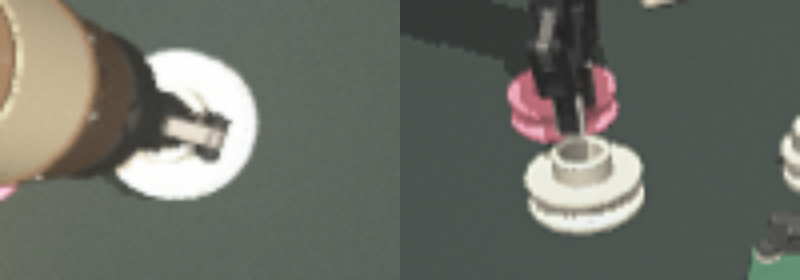

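The top crop shows the gripper over the former. The side crop shows the fingertips ending at about (209,172), above or behind the boss at (211,178), so the fingers closed on air. I compare this with the projections.

```bash
python3 -c "
from h import *
e=load('side2');d=load('top2')
for z in(34,46,60): print(z,proj(e,[434,252,z]),proj(d,[434,252,z]))
print('boss top side',onz(e,210.8,176.5,46),'finger top', onz(d,130+210/4,240+140/4,45))
print('flange top2',onz(d,130+186/4,240+123/4,26), tri(d,(182.5,275),e,(208.8,172.5)))
print(R.from_quat(read_state()['ee_rot']).as_matrix().round(2))
"
```

```text
34 [209.78845045 180.36147633] [172.23504072 270.1636543 ]
46 [209.33663443 177.08073251] [170.93088947 269.88575465]
60 [208.80286612 173.20491353] [169.36978202 269.55310058]
boss top side [438.71124248 254.26008561  46.        ] finger top [421.50384211 223.60702374  45.        ]
flange top2 [432.93029653 243.49923744  26.        ] (array([426.59046492, 214.15244689,  84.74581389]), np.float64(13.84221711556586))
[[ 0.96 -0.28  0.  ]
 [-0.28 -0.96  0.  ]
 [ 0.   -0.   -1.  ]]
```

Emit:
{"api": "servo_tool", "payload": {"rows": [[0.8,0,0,0,0,0,0],[0.8,0,0,0,0,0,0],[0.8,0,0,0,0,0,0],[0.8,0.0,0.2,0.4,0,0,0],[0.8,0,0,0.4,0,0,0],[0.8,0,0,0.2,0,0,0],[0.45,0,0,0,0,0,0],[0.45,0,0,0,0,0,0],[0.45,0,0,0,0,0,0],[0.45,0,0,0,0,0,0]]}}

```text
clock: 3.65
position: [433.2, 249.8, 35.1]
ee_rot: [0.99, -0.14, 0.0, -0.0]
contact_force: [0.8, 0.3, 0.4]
gripper_width: 38.6
```

```bash
python3 -c "
from h import *
st()
e=snap('side','side3')
A=cv2.resize(e['image'][140:215,165:265],None,fx=6,fy=6,interpolation=cv2.INTER_CUBIC)
cv2.imwrite('pics/c3.png',A[:,:,::-1])
"
```

```text
t 3.65 p [433.2 249.8  35.1] yaw -16.1 z [ 0.  0. -1.] F [0.8 0.3 0.4] w 38.6 j6 0.44
```

View pics/c3.png

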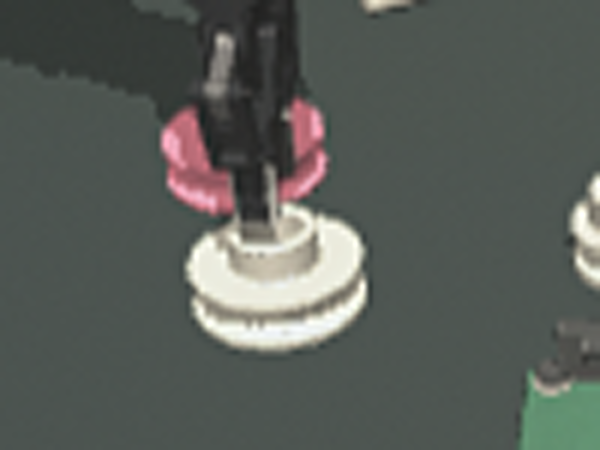

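The near fingertip shows at about (208,180), apparently inside the bore, with the boss rim in front of it. I check the geometry with numbers.

```bash
python3 -c "
from h import *
e=load('side3')
o,r=ray(e,208,179.7)
for y in(225,231,240,250,260,270): print(y,(o+r*(y-o[1])/r[1]).round(1))
print('boss',[onz(e,165+u/6,140+v/6,46).round(1) for u,v in((272,228),)], 'flange bottom ctr z26', onz(e,165+277/6,140+258/6,26).round(1))
print('flange edges l r', [onz(e,165+u/6,140+v/6,26).round(1) for u,v in((187,268),(366,262))])
t=load('top2')
print('top flange edges',[onz(t,130+u/4,240+v/4,26).round(1) for u,v in((258,123),(180,48),(180,200))])
"
```

```text
225 [428.4 225.   54. ]
231 [428.5 231.   50.3]
240 [428.7 240.   44.7]
250 [428.8 250.   38.5]
260 [429.  260.   32.3]
270 [429.1 270.   26.1]
boss [array([436.5, 245.9,  46. ])] flange bottom ctr z26 [437.  248.4  26. ]
flange edges l r [array([391. , 250.5,  26. ]), array([481.4, 233.2,  26. ])]
top flange edges [array([432.5, 198.9,  26. ]), array([479.4, 249.4,  26. ]), array([386.2, 245.1,  26. ])]
```

Emit:
{"api": "servo_tool", "payload": {"rows": [[0.75,0,0,0,0,0,0],[0.75,0,0,0,0,0,0],[0.75,0,0.3,0,0,0,0],[0.75,0,0,0.3,0,0,0],[0.75,0,0,0.3,0,0,0],[0.75,0,0,0,0,0,0]]}}

```text
clock: 4.3
position: [432.0, 246.5, 28.5]
ee_rot: [0.99, -0.14, -0.0, 0.0]
contact_force: [-0.8, 0.8, -0.7]
gripper_width: 64.0
```

Emit:
{"api": "servo_tool", "payload": {"rows": [[0.5,0,0,0,0,0,0],[0.4,0,0,0,0,0,0],[0.4,0,0,0,0,0,0],[0.4,0,0,0,0,0,0],[0.4,0,0,0,0,0,0]]}}

```text
clock: 4.8
position: [432.3, 246.9, 29.1]
ee_rot: [0.99, -0.14, 0.0, -0.0]
contact_force: [-0.1, 0.0, -0.4]
gripper_width: 33.9
```

```bash
python3 -c "
from h import *
st();e=snap('side','side4');d=snap('top','top4')
f=lambda im,x,y,w,h,k:cv2.resize(im[y:y+h,x:x+w],None,fx=k,fy=k,interpolation=cv2.INTER_CUBIC)
A=np.hstack([f(e['image'],170,100,80,110,5),f(d['image'],130,220,80,110,5)])
cv2.imwrite('pics/c4.png',A[:,:,::-1])
for dd in(e,d):
  for P in([432.3,246.9,18],[432.3,246.9,48],[432.3,246.9,98],[432.3,246.9,200]): print(proj(dd,P).round(1))
"
```

```text
t 4.8 p [432.3 246.9  29.1] yaw -16.1 z [ 0.  0. -1.] F [-0.1  0.  -0.4] w 33.9 j6 0.44
[210.  185.6]
[208.9 177.5]
[206.9 163.3]
[202.6 132.2]
[175.9 271.2]
[172.8 270.5]
[167.1 269.3]
[153.4 266.4]
```

View pics/c4.png

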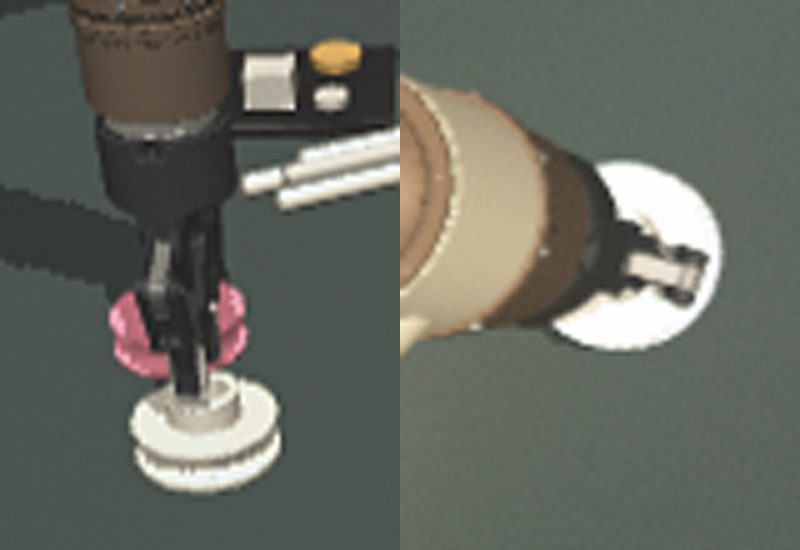

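The side view shows the near fingertip at (208,179), still just above the boss rim. The tips therefore stand much higher than the stated 11 mm ahead of the TCP. I open, go 12 mm lower and close again.

Emit:
{"api": "servo_tool", "payload": {"rows": [[0.75,0,0,0,0,0,0],[0.75,0,0,0,0,0,0],[0.75,0,0,0,0,0,0],[0.75,0,0,0.4,0,0,0],[0.75,0,0,0.4,0,0,0],[0.75,0,0,0.4,0,0,0],[0.75,0,0,0,0,0,0]]}}

```text
clock: 5.6
position: [431.8, 246.4, 16.2]
ee_rot: [0.99, -0.14, -0.001, 0.001]
contact_force: [0.5, -0.1, 0.6]
gripper_width: 64.0
```

Emit:
{"api": "servo_tool", "payload": {"rows": [[0.5,0,0,0,0,0,0],[0.4,0,0,0,0,0,0],[0.4,0,0,0,0,0,0],[0.4,0,0,0,0,0,0],[0.4,0,0,0,0,0,0]]}}

```text
clock: 6.1
position: [433.4, 248.0, 17.9]
ee_rot: [0.99, -0.14, 0.001, -0.001]
contact_force: [2.1, 1.9, 5.5]
gripper_width: 34.1
```

Emit:
{"api": "servo_tool", "payload": {"rows": [[0.75,0,0,0,0,0,0],[0.75,0,0,0,0,0,0],[0.75,0,0,0,0,0,0],[0.75,0,0,0.3,0,0,0],[0.75,0,0,0.3,0,0,0],[0.75,0,0,0.2,0,0,0],[0.75,0,0,0,0,0,0]]}}

```text
clock: 6.8
position: [432.0, 246.5, 8.5]
ee_rot: [0.99, -0.14, -0.0, 0.001]
contact_force: [0.3, -0.1, 0.3]
gripper_width: 63.9
```

Emit:
{"api": "servo_tool", "payload": {"rows": [[0.6,0,0,0,0,0,0],[0.5,0,0,0,0,0,0],[0.5,0,0,0,0,0,0],[0.5,0,0,0,0,0,0],[0.5,0,0,0,0,0,0]]}}

```text
clock: 7.3
position: [434.5, 249.5, 10.5]
ee_rot: [0.99, -0.139, 0.002, -0.003]
contact_force: [0.6, 4.2, 6.0]
gripper_width: 43.2
```

```bash
python3 -c "
from h import *
s,r=st();print(s['joints'].round(3),s['wrist_torque'])"
```

```text
t 7.3 p [434.5 249.5  10.5] yaw -16.0 z [ 0.005  0.005 -1.   ] F [0.6 4.2 6. ] w 43.2 j6 0.44
[ 0.846  0.412 -0.536  0.001 -0.615  0.445] [ 1.44547834 -0.2369379   0.14639002]
```

Emit:
{"api": "servo_tool", "payload": {"rows": [[0.4,0,0,0,0,0,0],[0.4,0,0,0,0,0,0],[0.4,0,0,0,0,0,0]]}}

```text
clock: 7.6
position: [434.5, 249.5, 10.8]
ee_rot: [0.99, -0.139, 0.002, -0.003]
contact_force: [0.7, 4.9, 7.7]
gripper_width: 42.4
```

```bash
python3 -c "
from h import *
st();e=snap('side','side5');d=snap('top','top5')
f=lambda im,x,y,w,h,k:cv2.resize(im[y:y+h,x:x+w],None,fx=k,fy=k,interpolation=cv2.INTER_CUBIC)
A=np.hstack([f(e['image'],180,145,50,60,8),f(d['image'],150,240,50,60,8)])
cv2.imwrite('pics/c5.png',A[:,:,::-1])
"
```

```text
t 7.6 p [434.5 249.5  10.8] yaw -16.0 z [ 0.005  0.005 -1.   ] F [0.7 4.9 7.7] w 42.4 j6 0.44
```

View pics/c5.png

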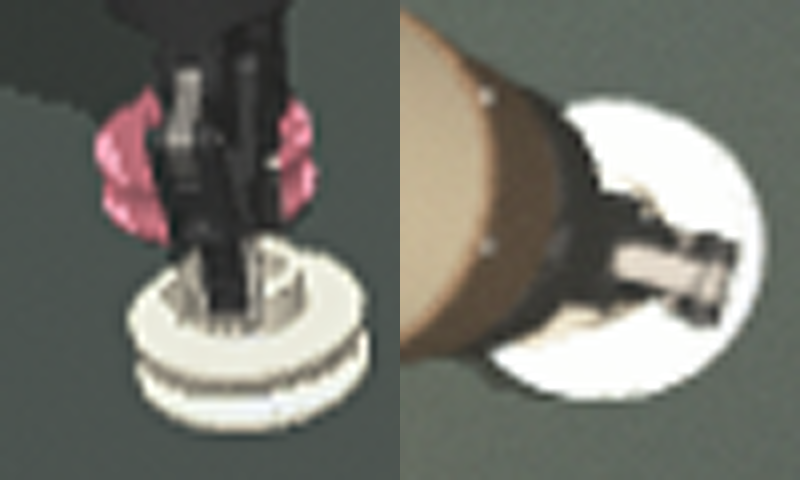

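The crop shows the fingers now astride the boss, with the near tip at side (208,184). The width is held at 42.4, so it grips. The tip really stands about 24 mm above the TCP reading here. Next I regrip after a quarter turn, to centre the former in the other direction, a little lower.

Emit:
{"api": "servo_tool", "payload": {"rows": [[0.8,0,0,0,0,0,0],[0.8,0,0,0,0,0,0],[0.8,0,0,0,0,0,0],[0.8,0,0,0,0,0,8.5],[0.8,0,0,0,0,0,8.5],[0.8,0,0,0,0,0,8.5],[0.8,0,0,0,0,0,8.5],[0.8,0,0,0,0,0,8.5],[0.8,0,0,0,0,0,8.5],[0.8,0,0,0,0,0,8.5],[0.8,0,0,0,0,0,8.5]]}}

```text
clock: 8.8
position: [431.7, 245.9, 8.5]
ee_rot: [0.74, -0.672, -0.0, 0.001]
contact_force: [-0.7, 0.2, 0.7]
gripper_width: 68.6
```

Emit:
{"api": "servo_tool", "payload": {"rows": [[0.8,0,0,0,0,0,8.5],[0.8,0,0,0,0,0,8.5],[0.8,0,0,0.3,0,0,4],[0.8,0,0,0,0,0,0],[0.6,0,0,0,0,0,0],[0.5,0,0,0,0,0,0],[0.4,0,0,0,0,0,0],[0.4,0,0,0,0,0,0],[0.4,0,0,0,0,0,0]]}}

```text
clock: 9.7
position: [431.9, 246.6, 6.5]
ee_rot: [-0.608, 0.794, -0.0, -0.0]
contact_force: [-2.4, -1.6, 5.7]
gripper_width: 43.2
```

```bash
python3 -c "
from h import *
s,r=st();print(s['joints'].round(2),s['wrist_torque'])"
```

```text
t 9.7 p [431.9 246.6   6.5] yaw -105.1 z [-0.001 -0.001 -1.   ] F [-2.4 -1.6  5.7] w 43.2 j6 -1.11
[ 0.85  0.42 -0.54 -0.   -0.61 -1.11] [-0.04766196  0.88492375 -0.02821857]
```

Emit:
{"api": "servo_tool", "payload": {"rows": [[0.4,0,0,-0.5,0,0,0],[0.4,0,0,-1.0,0,0,0],[0.4,0,0,-2.0,0,0,0],[0.4,0,0,-2.5,0,0,0],[0.4,0,0,-2.5,0,0,0],[0.4,0,0,-2.5,0,0,0],[0.4,0,0,-1.5,0,0,0],[0.4,0,0,-0.5,0,0,0]]}}

```text
clock: 10.5
position: [432.9, 247.4, 138.0]
ee_rot: [-0.608, 0.794, 0.0, 0.002]
contact_force: [-0.9, 0.0, -3.2]
gripper_width: 43.3
```

Emit:
{"api": "servo_tool", "payload": {"rows": [[0.4,0.5,-0.7,0,0,0,0],[0.4,1.2,-1.8,0,0,0,0],[0.4,1.5,-2.3,0,0,0,0],[0.4,1.5,-2.3,0,0,0,0],[0.4,1.5,-2.3,0,0,0,0],[0.4,1.5,-2.3,0,0,0,0],[0.4,1.5,-2.3,0,0,0,0],[0.4,1.5,-2.3,0,0,0,0],[0.4,1.5,-2.3,0,0,0,0],[0.4,1.2,-1.8,0,0,0,0],[0.4,0.7,-1.1,0,0,0,0],[0.4,0,0,0,0,0,0]]}}

```text
clock: 11.7
position: [603.3, 53.1, 134.3]
ee_rot: [-0.607, 0.795, 0.0, -0.001]
contact_force: [-0.5, -0.0, -3.8]
gripper_width: 43.1
```

```bash
python3 -c "
from h import *
go([604,52.5,110],-105)
e=snap('side','side6');d=snap('top','top6')
f=lambda im,x,y,w,h,k:cv2.resize(im[y:y+h,x:x+w],None,fx=k,fy=k,interpolation=cv2.INTER_CUBIC)
A=np.hstack([f(e['image'],235,120,80,120,5),f(d['image'],205,140,80,120,5)])
cv2.imwrite('pics/c6.png',A[:,:,::-1])
"
```

```text
t 11.7 p [603.3  53.1 134.3] yaw -105.2 z [-0.003 -0.001 -1.   ] F [-0.5 -0.  -3.8] w 43.1 j6 -0.62
shift cm [ 0.03 -0.09  2.43] turn deg [ 0.13 -0.09 -0.23]
```

View pics/c6.png

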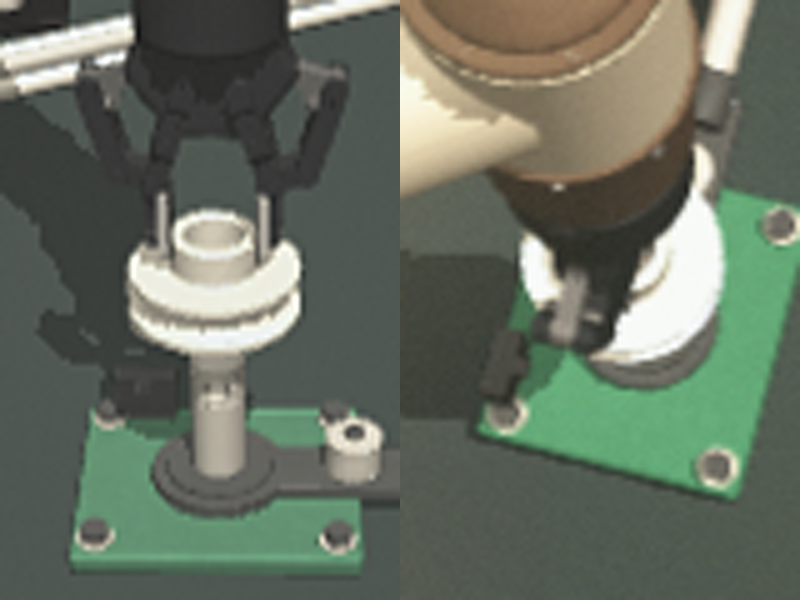

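The former hangs level over the spindle. In the side crop the former's axis (col 278) and the spindle (col 278.5) line up. I lower it.

Emit:
{"api": "servo_tool", "payload": {"rows": [[0.4,0,-0.1,0.5,0,0,0],[0.4,0,0,0.8,0,0,0],[0.4,0,0,0.8,0,0,0],[0.4,0,0,0.4,0,0,0],[0.4,0,0,0.4,0,0,0],[0.4,0,0,0.3,0,0,0],[0.4,0,0,0.3,0,0,0],[0.4,0,0,0,0,0,0]]}}

```text
clock: 12.6
position: [603.9, 54.3, 100.6]
ee_rot: [-0.608, 0.794, 0.0, -0.0]
contact_force: [0.7, -0.4, -3.6]
gripper_width: 43.0
```

```bash
python3 -c "
from h import *
s,r=st();print(s['wrist_torque'].round(2))"
```

```text
t 12.6 p [603.9  54.3 100.6] yaw -105.1 z [-0.001 -0.    -1.   ] F [ 0.7 -0.4 -3.6] w 43.0 j6 -0.62
[-0.18  0.02 -0.06]
```

Emit:
{"api": "servo_tool", "payload": {"rows": [[0.4,0,0,0.5,0,0,0],[0.4,0,0,0.5,0,0,0],[0.4,0,0,0.5,0,0,0],[0.4,0,0,0.5,0,0,0],[0.4,0,0,0.5,0,0,0],[0.4,0,0,0,0,0,0]]}}

```text
clock: 13.2
position: [603.9, 54.2, 75.0]
ee_rot: [-0.608, 0.794, 0.0, -0.001]
contact_force: [1.0, -3.0, -3.8]
gripper_width: 43.4
```

Emit:
{"api": "servo_tool", "payload": {"rows": [[0.4,0,0,0.5,0,0,0],[0.4,0,0,0.5,0,0,0],[0.4,0,0,0.5,0,0,0],[0.4,0,0,0.5,0,0,0],[0.4,0,0,0.5,0,0,0],[0.4,0,0,0.5,0,0,0],[0.4,0,0,0,0,0,0]]}}

```text
clock: 13.9
position: [603.8, 54.1, 45.0]
ee_rot: [-0.608, 0.794, 0.0, -0.001]
contact_force: [1.1, -5.2, -5.6]
gripper_width: 43.1
```

```bash
python3 -c "
from h import *
s,r=st();print(s['wrist_torque'].round(2))"
```

```text
t 13.9 p [603.8  54.1  45. ] yaw -105.1 z [-0.001 -0.001 -1.   ] F [ 1.1 -5.2 -5.6] w 43.1 j6 -0.62
[-1.31 -0.4   0.02]
```

Emit:
{"api": "servo_tool", "payload": {"rows": [[0.4,0.15,0,0.3,0,0,0],[0.4,0,0,0.3,0,0,0],[0.4,0,0,0.3,0,0,0],[0.4,0,0,0.2,0,0,0],[0.4,0,0,0,0,0,0]]}}

```text
clock: 14.4
position: [603.5, 53.2, 34.6]
ee_rot: [-0.608, 0.794, 0.0, -0.0]
contact_force: [0.2, 0.8, -3.1]
gripper_width: 43.3
```

Emit:
{"api": "servo_tool", "payload": {"rows": [[0.4,0,0,0.15,0,0,0],[0.4,0,0,0.15,0,0,0],[0.4,0,0,0,0,0,0]]}}

```text
clock: 14.7
position: [604.1, 53.2, 32.6]
ee_rot: [-0.608, 0.794, -0.0, 0.0]
contact_force: [-0.6, 0.7, 0.3]
gripper_width: 43.2
```

Emit:
{"api": "servo_tool", "payload": {"rows": [[0.4,0,0,0.1,0,0,0],[0.4,0,0,0,0,0,0],[0.75,0,0,0,0,0,0],[0.75,0,0,0,0,0,0],[0.75,0,0,0,0,0,0],[0.75,0,0,0,0,0,0],[0.75,0,0,-0.5,0,0,0],[0.75,0,0,-1.5,0,0,0],[0.75,0,0,-2.5,0,0,0],[0.75,0,0,-3.0,0,0,0],[0.75,0,0,-3.0,0,0,0],[0.75,0,0,-2.0,0,0,0]]}}

```text
clock: 15.9
position: [604.8, 53.2, 159.0]
ee_rot: [-0.608, 0.794, -0.001, 0.002]
contact_force: [1.0, -1.2, 0.1]
gripper_width: 63.8
```

```bash
cat > pinm.py <<'E'
from h import *
# pin geometry from the first pair of views (not moved since)
t=load('top0');s=load('side0')
for nm,d,box in(('top',t,(365,180,410,245)),('side',s,(270,280,330,340))):
    x0,y0,x1,y1=box;hsv=cv2.cvtColor(d['image'],cv2.COLOR_RGB2HSV)
    m=cv2.inRange(hsv,(0,0,125),(179,90,255))[y0:y1,x0:x1]
    n,l,st_,c=cv2.connectedComponentsWithStats(m);k=1+np.argmax(st_[1:,4]);m=(l==k).astype(np.uint8)*255
    o=cv2.morphologyEx(m,cv2.MORPH_OPEN,np.ones((3,3),np.uint8))  # loop wire vanishes
    v,u=np.nonzero(o);P=np.array([onz(d,a+x0,b+y0,6)[:2] for a,b in zip(u,v)])
    c0=P.mean(0);ax=np.linalg.svd(P-c0)[2][0]; 
    if ax[0]>0: ax=-ax
    q=(P-c0)@ax; w=(P-c0)@np.array([-ax[1],ax[0]])
    print(nm,'n',len(P),'ang',np.degrees(np.arctan2(ax[1],ax[0])).round(1),'end tip',(c0+ax*q.max()).round(1),'rear',(c0+ax*q.min()).round(1),'len',np.ptp(q).round(1))
    for a in np.arange(q.min(),q.max(),6):
        k=(q>=a)&(q<a+6)
        if k.any(): print((a-q.max()).round(0),np.ptp(w[k]).round(1),w[k].mean().round(1))
E
python3 -c "
from h import *
st();e=snap('side','side7');d=snap('top','top7')"; python3 pinm.py
```

```text
t 15.9 p [604.8  53.2 159. ] yaw -105.1 z [ 0.004  0.001 -1.   ] F [ 1.  -1.2  0.1] w 63.8 j6 -0.62
top n 186 ang -162.1 end tip [ 508.3 -318. ] rear [ 589.9 -291.5] len 85.8
-86.0 7.0 23.7
-80.0 40.6 1.6
-74.0 29.6 -3.4
-68.0 28.6 -4.4
-62.0 14.8 -4.4
-56.0 9.9 -2.3
-50.0 9.9 -1.8
-44.0 9.9 -1.4
-38.0 9.8 -0.7
-32.0 10.8 0.5
-26.0 10.8 1.0
-20.0 10.8 1.5
-14.0 10.8 1.9
-8.0 9.3 3.2
-2.0 4.9 2.4
side n 207 ang -155.0 end tip [ 513.5 -319.3] rear [ 581.8 -287.5] len 75.4
-75.0 28.8 -0.3
-69.0 31.5 0.1
-63.0 23.4 0.2
-57.0 10.6 -0.1
-51.0 9.9 0.1
-45.0 9.9 0.5
-39.0 9.9 0.2
-33.0 9.8 -0.2
-27.0 9.8 0.0
-21.0 10.4 0.0
-15.0 10.4 0.1
-9.0 10.3 -0.7
-3.0 6.5 0.1
```

Emit:
{"api": "servo_tool", "payload": {"rows": [[0.5,1.2,-0.1,0,0,0,0],[0.5,2.5,-0.3,0,0,0,0],[0.5,3.2,-0.4,0,0,0,0],[0.5,3.2,-0.4,0,0,0,0],[0.5,3.2,-0.4,0,0,0,0],[0.5,3.2,-0.4,0,0,0,0],[0.5,3.2,-0.4,0,0,0,0],[0.5,3.2,-0.4,0,0,0,0],[0.5,3.2,-0.4,0,0,0,0],[0.5,3.2,-0.4,0,0,0,0],[0.5,3.2,-0.4,0,0,0,0],[0.5,3.0,-0.2,0,0,0,0]]}}

```text
clock: 17.2
position: [550.0, -302.3, 153.9]
ee_rot: [-0.608, 0.794, 0.002, -0.001]
contact_force: [0.2, 0.9, -0.1]
gripper_width: 42.4
```

Emit:
{"api": "servo_tool", "payload": {"rows": [[0.35,0,0,0,0,0,-8.5],[0.35,0,0,0.3,0,0,-8.5],[0.35,0,0,0.5,0,0,-8.5],[0.35,0,0,0.5,0,0,-8.5],[0.35,0,0,0.5,0,0,-8.5],[0.35,0,0,0.5,0,0,-8.5],[0.35,0,0,0.5,0,0,-8.5],[0.35,0,0,0.5,0,0,-8.5],[0.35,0,0,0.5,0,0,-8.5],[0.35,0,0,0.5,0,0,-8.5],[0.35,0,0,0.5,0,0,-8.5],[0.35,0,0,0.5,0,0,-8.5]]}}

```text
clock: 18.4
position: [550.1, -300.8, 100.8]
ee_rot: [1.0, -0.024, -0.002, -0.001]
contact_force: [0.2, -0.0, 0.7]
gripper_width: 30.0
```

Emit:
{"api": "servo_tool", "payload": {"rows": [[0.35,0,0,0.5,0,0,-8.5],[0.35,0,0,0.5,0,0,-8.5],[0.35,0,0,0.5,0,0,-8.5],[0.35,0,0,0,0,0,-2.5],[0.35,0,0,0,0,0,0]]}}

```text
clock: 18.9
position: [550.2, -300.8, 86.1]
ee_rot: [0.977, 0.215, -0.002, -0.001]
contact_force: [0.4, -0.3, 0.4]
gripper_width: 29.8
```

```bash
python3 -c "
from h import *
go([553.1,-300.1,30],24.8)
e=load('side6')
for P in((267.4,171),(288,171)):
  o,r=ray(e,*P); print([(o+r*(y-o[1])/r[1]).round(1) for y in (47,53,59)])
snap('side','side8');snap('top','top8')
"
```

```text
t 18.9 p [ 550.2 -300.8   86.1] yaw 24.9 z [-0.004  0.001 -1.   ] F [ 0.4 -0.3  0.4] w 29.8 j6 2.25
shift cm [0.31 0.07 5.6 ] turn deg [-0.15  0.17  0.06]
[array([577.7,  47. , 167. ]), array([578.9,  53. , 163.3]), array([580. ,  59. , 159.6])]
[array([632.3,  47. , 158.7]), array([633.9,  53. , 154.9]), array([635.4,  59. , 151.2])]
```

Emit:
{"api": "servo_tool", "payload": {"rows": [[0.35,0.3,0.1,1.0,0,0,0],[0.35,0,0,2.0,0,0,0],[0.35,0,0,2.0,0,0,0],[0.35,0,0,1.5,0,0,0],[0.35,0,0,1.0,0,0,0],[0.35,0,0,0.8,0,0,0],[0.35,0,0,0.6,0,0,0],[0.35,0,0,0,0,0,0]]}}

```text
clock: 19.8
position: [554.7, -300.2, -1.7]
ee_rot: [0.976, 0.216, -0.0, -0.0]
contact_force: [0.1, 0.3, -0.0]
gripper_width: 30.1
```

Emit:
{"api": "servo_tool", "payload": {"rows": [[0.35,0,0,0.3,0,0,0],[0.35,0,0,0.3,0,0,0],[0.35,0,0,0.3,0,0,0],[0.35,0,0,0,0,0,0]]}}

```text
clock: 20.2
position: [554.8, -300.2, -10.3]
ee_rot: [0.976, 0.216, -0.0, -0.0]
contact_force: [0.1, 0.0, -0.2]
gripper_width: 29.8
```

Emit:
{"api": "servo_tool", "payload": {"rows": [[0.35,-0.15,0,0.3,0,0,0],[0.35,0,0,0.3,0,0,0],[0.35,0,0,0,0,0,0],[0.35,0,0,0,0,0,0]]}}

```text
clock: 20.6
position: [553.6, -300.9, -16.1]
ee_rot: [0.976, 0.216, -0.0, -0.0]
contact_force: [-1.1, 0.6, -0.6]
gripper_width: 29.9
```

Emit:
{"api": "servo_tool", "payload": {"rows": [[0.35,0,0,0.3,0,0,0],[0.35,0,0,0,0,0,0],[0.35,0,0,0,0,0,0]]}}

```text
clock: 20.9
position: [553.6, -300.9, -19.1]
ee_rot: [0.976, 0.216, -0.0, -0.0]
contact_force: [-0.5, -0.4, 0.8]
gripper_width: 29.7
```

Emit:
{"api": "servo_tool", "payload": {"rows": [[0.2,0,0,0,0,0,0],[0,0,0,0,0,0,0],[0,0,0,0,0,0,0],[0,0,0,0,0,0,0],[0,0,0,0,0,0,0]]}}

```text
clock: 21.4
position: [554.9, -301.5, -17.4]
ee_rot: [0.976, 0.216, 0.001, 0.001]
contact_force: [-0.1, 0.0, 4.7]
gripper_width: -0.4
```

```bash
python3 -c "
from h import *
s,r=st();print(s['wrist_torque'].round(2))"
```

```text
t 21.4 p [ 554.9 -301.5  -17.4] yaw 25.0 z [ 0.003 -0.001 -1.   ] F [-0.1  0.   4.7] w -0.4 j6 2.25
[-0.03  0.14  0.01]
```

Emit:
{"api": "servo_tool", "payload": {"rows": [[0.35,0,0,0,0,0,0],[0.35,0,0,0,0,0,0],[0.35,0,0,0,0,0,0],[0.35,0,0,0.3,0,0,0],[0.35,0,0,0.3,0,0,0],[0.35,0,0,0,0,0,0],[0.35,0,0,0,0,0,0]]}}

```text
clock: 22.1
position: [553.5, -300.9, -25.3]
ee_rot: [0.976, 0.216, -0.0, -0.0]
contact_force: [0.7, 0.1, -0.1]
gripper_width: 30.1
```

Emit:
{"api": "servo_tool", "payload": {"rows": [[0.2,0,0,0,0,0,0],[0,0,0,0,0,0,0],[0,0,0,0,0,0,0],[0,0,0,0,0,0,0],[0,0,0,0,0,0,0]]}}

```text
clock: 22.6
position: [553.8, -301.0, -24.8]
ee_rot: [0.976, 0.216, 0.0, 0.0]
contact_force: [0.1, -0.6, 0.8]
gripper_width: 7.4
```

```bash
python3 -c "
from h import *
s,r=st();print(s['wrist_torque'].round(2));e=snap('side','side9');d=snap('top','top9')
f=lambda im,x,y,w,h,k:cv2.resize(im[y:y+h,x:x+w],None,fx=k,fy=k,interpolation=cv2.INTER_CUBIC)
A=np.hstack([f(e['image'],255,255,80,110,5),f(d['image'],350,165,80,110,5)])
cv2.imwrite('pics/c9.png',A[:,:,::-1])"
```

```text
t 22.6 p [ 553.8 -301.   -24.8] yaw 24.9 z [ 0. -0. -1.] F [ 0.1 -0.6  0.8] w 7.4 j6 2.25
[ 0.12  0.07 -0.  ]
```

Emit:
{"api": "servo_tool", "payload": {"rows": [[0,0,0,-0.3,0,0,0],[0,0,0,-1.0,0,0,0],[0,0,0,-2.0,0,0,0],[0,0,0,-2.5,0,0,0],[0,0,0,-2.5,0,0,0],[0,0,0,-2.5,0,0,0],[0,0,0,-1.5,0,0,0],[0,0,0,-0.5,0,0,0]]}}

```text
clock: 23.5
position: [554.8, -301.4, 105.9]
ee_rot: [0.976, 0.216, 0.002, 0.001]
contact_force: [-0.1, -0.5, -1.0]
gripper_width: 6.9
```

Emit:
{"api": "servo_tool", "payload": {"rows": [[0,0.4,-0.7,0,0,0,0],[0,0.8,-1.5,0,0,0,0],[0,1.2,-2.1,0,0,0,0],[0,1.2,-2.1,0,0,0,0],[0,1.2,-2.1,0,0,0,0],[0,1.2,-2.1,0,0,0,0],[0,1.2,-2.1,0,0,0,0],[0,1.2,-2.1,0,0,0,0],[0,1.2,-2.1,0,0,0,0],[0,1.2,-2.1,0,0,0,0],[0,0.8,-1.4,0,0,0,0],[0,0.4,-0.7,0,0,0,0]]}}

```text
clock: 24.7
position: [573.0, -57.1, 102.2]
ee_rot: [0.976, 0.217, -0.001, -0.0]
contact_force: [0.9, -0.4, -2.0]
gripper_width: 7.2
```

Emit:
{"api": "servo_tool", "payload": {"rows": [[0,0,0,0,0,0,4],[0,0,0,0,0,0,8.5],[0,0,0,0,0,0,8.5],[0,0,0,0,0,0,8.5],[0,0,0,0,0,0,8.5],[0,0,0,0,0,0,8.5],[0,0,0,0,0,0,8.5],[0,0,0,0,0,0,8.5],[0,0,0,0,0,0,8.5],[0,0,0,0,0,0,8.5],[0,0,0,0,0,0,8.5],[0,0,0,0,0,0,8.5]]}}

```text
clock: 25.9
position: [573.2, -59.3, 102.5]
ee_rot: [0.804, -0.595, -0.0, 0.0]
contact_force: [-0.7, -0.5, -0.7]
gripper_width: 7.1
```

Emit:
{"api": "servo_tool", "payload": {"rows": [[0,0,0,0,0,0,8.5],[0,0,0,0,0,0,8.5],[0,0,0,0,0,0,8.5],[0,0,0,0,0,0,6.8],[0,0,0,0,0,0,0],[0,0,0,0,0,0,0]]}}

```text
clock: 26.5
position: [573.4, -59.2, 102.7]
ee_rot: [-0.61, 0.792, 0.0, -0.0]
contact_force: [0.8, 0.5, -0.4]
gripper_width: 6.7
```

```bash
python3 -c "
from h import *
go([582.1,-30.1,52.7],-104.9)
s,r=st();print(s['wrist_torque'].round(2));e=snap('side','side10');d=snap('top','top10')
f=lambda im,x,y,w,h,k:cv2.resize(im[y:y+h,x:x+w],None,fx=k,fy=k,interpolation=cv2.INTER_CUBIC)
A=np.hstack([f(e['image'],220,130,80,110,5),f(d['image'],230,160,80,110,5)])
cv2.imwrite('pics/c10.png',A[:,:,::-1])"
```

```text
t 26.5 p [573.4 -59.2 102.7] yaw -104.8 z [-0.001 -0.    -1.   ] F [ 0.8  0.5 -0.4] w 6.7 j6 -0.44
shift cm [-3.04 -0.11  5.  ] turn deg [ 0.04 -0.01  0.13]
t 26.5 p [573.4 -59.2 102.7] yaw -104.8 z [-0.001 -0.    -1.   ] F [ 0.8  0.5 -0.4] w 6.7 j6 -0.44
[ 0.   -0.08  0.02]
```

View pics/c10.png

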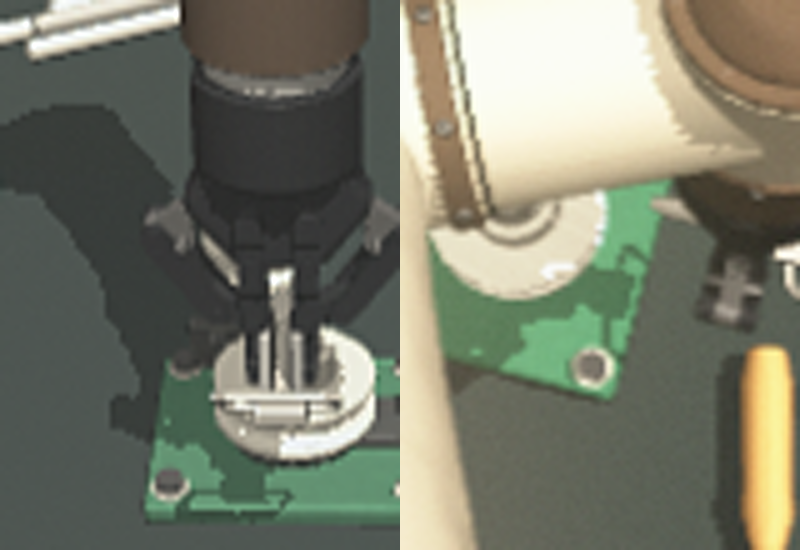

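The side crop shows the head at about (275,212) with the loop edge-on behind it, and the shank running up between the fingers. In the top crop the tip shows at about (283,201). I compare these with the predicted positions.

```bash
python3 -c "
from h import *
e=load('side10');d=load('top10')
u=np.array([.2571,.9664,0]);T=np.array([573.4,-59.2,132.5]);S=T-11.5*u
for n,x,dz in(('tip',60,0),('shoulder',0,0),('rear',-16,0),('rear bottom',-16,-5),('bar',-54,41)):
  P=S+u*x+[0,0,dz];print(n,P.round(0),'side',proj(e,P).round(1),'top',proj(d,P).round(1))
print('spindle top side',proj(e,[604.2,53,100]).round(1),'hole mouth',proj(e,[604.2-12.5*.257,53-12.1,82.5]).round(1))
im=e['image']
for r in range(178,222,1): print(r,[int(im[r,c].max()) for c in range(262,292,1)])
"
```

```text
tip [586. -12. 132.] side [275.9 194.3] top [278.9 200.2]
shoulder [570. -70. 132.] side [275.  208.6] top [304.2 206.5]
rear [566. -86. 132.] side [274.7 212.7] top [310.9 208.2]
rear bottom [566. -86. 128.] side [274.7 214.4] top [310.8 208.6]
bar [ 557. -122.  174.] side [273.7 208.4] top [329.1 208.6]
spindle top side [277.3 189.9] hole mouth [277.3 197.9]
178 [122, 57, 48, 54, 44, 54, 52, 53, 54, 54, 54, 57, 57, 57, 55, 56, 46, 55, 54, 53, 53, 54, 56, 55, 54, 48, 53, 90, 89, 88]
179 [172, 121, 60, 49, 42, 45, 43, 45, 44, 42, 45, 56, 57, 55, 56, 55, 44, 43, 43, 43, 45, 45, 57, 54, 51, 53, 78, 89, 88, 83]
180 [151, 170, 112, 56, 41, 53, 54, 57, 56, 57, 54, 56, 56, 56, 56, 56, 48, 58, 57, 56, 57, 58, 56, 49, 51, 79, 89, 88, 85, 60]
181 [121, 135, 146, 105, 53, 50, 56, 56, 54, 56, 55, 57, 56, 56, 55, 56, 51, 57, 58, 55, 56, 57, 51, 48, 69, 89, 88, 86, 64, 43]
182 [60, 127, 138, 137, 97, 60, 55, 60, 58, 56, 51, 53, 53, 53, 51, 51, 47, 55, 55, 60, 56, 56, 58, 68, 90, 88, 86, 73, 52, 47]
183 [43, 86, 131, 133, 137, 97, 53, 55, 56, 55, 50, 54, 78, 79, 85, 116, 91, 52, 55, 56, 55, 56, 92
[... 4756 characters left out ...]
74, 177, 181, 184, 177, 173, 169, 171, 240, 244, 188, 245, 243, 244, 246, 245, 246, 245, 243, 243, 244, 243, 242, 204]
218 [98, 98, 97, 97, 108, 134, 158, 174, 179, 179, 181, 185, 186, 182, 203, 248, 248, 247, 246, 245, 244, 235, 243, 243, 243, 244, 242, 208, 160, 99]
219 [97, 97, 98, 97, 95, 88, 104, 139, 161, 173, 175, 176, 181, 181, 248, 245, 243, 243, 243, 234, 235, 242, 243, 241, 233, 213, 171, 99, 78, 94]
220 [95, 98, 98, 97, 97, 96, 69, 72, 108, 127, 139, 146, 163, 166, 240, 243, 242, 242, 243, 235, 232, 220, 219, 183, 179, 102, 57, 99, 152, 153]
221 [95, 98, 98, 97, 98, 98, 98, 79, 63, 54, 72, 111, 107, 130, 193, 186, 190, 186, 190, 190, 148, 111, 111, 82, 55, 83, 115, 151, 149, 150]
```

Tip, head and bar all agree with the prediction to about 1 px, and the side view's 1 px column bias shows on the spindle as well. I align with the hole.

Emit:
{"api": "servo_tool", "payload": {"rows": [[0,-0.3,0,0.4,0,0,0],[0,-0.6,-0.1,0.9,0,0,0],[0,-0.7,0,1.2,0,0,0],[0,-0.7,0,1.2,0,0,0],[0,-0.5,0,0.9,0,0,0],[0,-0.2,0,0.4,0,0,0],[0,0,0,0,0,0,0],[0,0,0,0,0,0,0]]}}

```text
clock: 27.4
position: [582.6, -30.3, 53.2]
ee_rot: [-0.61, 0.793, -0.0, 0.0]
contact_force: [0.1, -1.1, -1.7]
gripper_width: 7.1
```

```bash
python3 -c "
from h import *
go([604.2-27*.2571,53-27*.9664,52.7],-104.9)"
```

```text
t 27.4 p [582.6 -30.3  53.2] yaw -104.9 z [ 0. -0. -1.] F [ 0.1 -1.1 -1.7] w 7.1 j6 -0.49
shift cm [-5.9   0.05  0.05] turn deg [-0.02 -0.    0.03]
```

Lateral error is 0.5 mm and height error 0.5 mm. I push in gently.

Emit:
{"api": "servo_tool", "payload": {"rows": [[0,-0.4,0.05,0.05,0,0,0],[0,-0.8,0,0,0,0,0],[0,-0.8,0,0,0,0,0],[0,-0.5,0,0,0,0,0],[0,-0.3,0,0,0,0,0],[0,0,0,0,0,0,0]]}}

```text
clock: 28.0
position: [589.2, -2.5, 52.5]
ee_rot: [-0.61, 0.793, -0.0, 0.0]
contact_force: [-0.6, 0.0, -1.1]
gripper_width: 7.4
```

```bash
python3 -c "
from h import *
go([604.2-27*.2571,53-27*.9664,52.7],-104.9)"
```

```text
t 28.0 p [589.2  -2.5  52.5] yaw -104.8 z [ 0.  0. -1.] F [-0.6  0.  -1.1] w 7.4 j6 -0.53
shift cm [-3.05 -0.02 -0.02] turn deg [-0.01  0.    0.05]
```

Emit:
{"api": "servo_tool", "payload": {"rows": [[0,-0.3,0,0,0,0,0],[0,-0.4,0,0,0,0,0],[0,-0.3,0,0,0,0,0],[0,0,0,0,0,0,0]]}}

```text
clock: 28.4
position: [591.8, 6.9, 52.5]
ee_rot: [-0.61, 0.793, -0.0, 0.0]
contact_force: [0.5, 0.1, 0.1]
gripper_width: 6.9
```

Emit:
{"api": "servo_tool", "payload": {"rows": [[0,-0.4,0,0,0,0,0],[0,-0.4,0,0,0,0,0],[0,-0.3,0,0,0,0,0],[0,0,0,0,0,0,0]]}}

```text
clock: 28.8
position: [594.6, 17.6, 52.5]
ee_rot: [-0.61, 0.793, -0.0, 0.0]
contact_force: [-0.1, -1.4, -0.7]
gripper_width: 6.9
```

Emit:
{"api": "servo_tool", "payload": {"rows": [[0,-0.4,0,0,0,0,0],[0,-0.4,0,0,0,0,0],[0,-0.1,0,0,0,0,0],[0,0,0,0,0,0,0]]}}

```text
clock: 29.2
position: [596.8, 26.1, 52.5]
ee_rot: [-0.61, 0.793, -0.0, 0.0]
contact_force: [0.7, -0.6, -1.1]
gripper_width: 7.2
```

```bash
python3 -c "
from h import *
go([604.2-25*.2571,53-25*.9664,52.7],-104.9)
s=read_state();print(s['wrist_torque'].round(2))"
```

```text
t 29.2 p [596.8  26.1  52.5] yaw -104.9 z [ 0.  0. -1.] F [ 0.7 -0.6 -1.1] w 7.2 j6 -0.57
shift cm [-0.29 -0.02 -0.02] turn deg [-0.    0.    0.03]
[0.01 0.04 0.02]
```

Emit:
{"api": "servo_tool", "payload": {"rows": [[0,-0.2,0,0,0,0,0],[0,-0.1,0,0,0,0,0],[0,0,0,0,0,0,0]]}}

```text
clock: 29.5
position: [597.6, 28.9, 52.5]
ee_rot: [-0.61, 0.793, 0.0, 0.0]
contact_force: [-0.6, 0.1, -2.0]
gripper_width: 7.4
```

```bash
python3 -c "
from h import *
s,r=st();print(s['wrist_torque'].round(2));snap('side','side11');d=snap('top','top11')
T=s['position']+[0,0,29.8];u=np.array([.2571,.9664,0])
for n,x in(('tip',48.5),('mouth',0)): print(n,proj(d,T+u*x).round(1))
print('spindle axis hole',proj(d,[604.2+12.5*.257,53+12.1,82.5]).round(1))
im=d['image'];
for r in range(180,206,2): print(r,[int(im[r,c].max()) for c in range(225,262,2)])"
```

```text
t 29.5 p [597.6  28.9  52.5] yaw -104.9 z [ 0.  0. -1.] F [-0.6  0.1 -2. ] w 7.4 j6 -0.58
[ 0.06 -0.02  0.02]
tip [242.8 195.4]
mouth [262.1 200.3]
spindle axis hole [247.2 196.4]
180 [253, 253, 253, 253, 253, 252, 206, 201, 198, 195, 154, 137, 132, 135, 136, 139, 146, 151, 156]
182 [253, 253, 252, 252, 251, 250, 249, 247, 246, 227, 197, 189, 165, 134, 133, 136, 143, 149, 157]
184 [252, 251, 250, 249, 247, 245, 243, 240, 236, 232, 229, 224, 216, 197, 137, 136, 142, 149, 156]
186 [249, 247, 245, 243, 240, 235, 233, 229, 225, 216, 206, 198, 178, 164, 138, 135, 140, 150, 153]
188 [244, 240, 235, 234, 230, 225, 215, 207, 198, 180, 162, 141, 129, 134, 136, 133, 140, 145, 151]
190 [233, 229, 224, 218, 205, 194, 179, 168, 188, 84, 89, 107, 120, 127, 141, 140, 144, 152, 161]
192 [216, 206, 192, 179, 160, 135, 228, 238, 237, 150, 71, 72, 73, 81, 112, 129, 117, 97, 78]
194 [180, 156, 126, 133, 138, 152, 253, 239, 238, 220, 71, 74, 72, 75, 83, 71, 71, 71, 73]
196 [91, 84, 118, 134, 135, 198, 238, 237, 236, 225, 128, 60, 67, 69, 71, 69, 69, 70, 73]
198 [89, 87, 136, 134, 135, 221, 238, 239, 237, 236, 188, 91, 59, 61, 70, 72, 67, 66, 71]
200 [86, 94, 136, 135, 134, 216, 238, 239, 238, 232, 203, 152, 95, 59, 57, 60, 59, 54, 54]
202 [84, 108, 138, 136, 133, 220, 238, 237, 238, 229, 237, 127, 125, 94, 58, 55, 55, 56, 54]
204 [82, 128, 135, 134, 138, 208, 239, 240, 238, 237, 218, 233, 161, 93, 57, 61, 56, 55, 54]
```

Emit:
{"api": "servo_tool", "payload": {"rows": [[0.15,0,0,0,0,0,0],[0.35,0,0,0,0,0,0],[0.35,0,0,0,0,0,0],[0.35,0,0,0,0,0,0],[0.35,0,0,-0.5,0,0,0],[0.35,0,0,-1.5,0,0,0],[0.35,0,0,-2.0,0,0,0],[0.35,0,0,-2.0,0,0,0],[0.2,0,0,-1.0,0,0,0],[0,0,0,0,0,0,0],[0,0,0,0,0,0,0]]}}

```text
clock: 30.7
position: [597.0, 28.8, 122.0]
ee_rot: [-0.609, 0.793, 0.0, -0.0]
contact_force: [-0.0, 0.3, -1.0]
gripper_width: 0.1
```

```bash
python3 -c "
from h import *
s,r=st();e=snap('side','side12');d=snap('top','top12')
u=np.array([.2571,.9664,0]);S=np.array([604.2,53,82.5])-36.5*u
for n,x,dz in(('shoulder',0,0),('rear',-16,0),('bar',-54,41)): print(n,proj(e,S+u*x+[0,0,dz]).round(1))
f=lambda im,x,y,w,h,k:cv2.resize(im[y:y+h,x:x+w],None,fx=k,fy=k,interpolation=cv2.INTER_CUBIC)
A=np.hstack([f(e['image'],235,160,80,110,5),f(d['image'],235,140,80,110,5)])
cv2.imwrite('pics/c12.png',A[:,:,::-1])"
```

```text
t 30.7 p [597.   28.8 122. ] yaw -104.9 z [-0.001  0.    -1.   ] F [-0.   0.3 -1. ] w 0.1 j6 -0.58
shoulder [277.  203.2]
rear [276.8 206.7]
bar [276.  202.5]
```

View pics/c12.png

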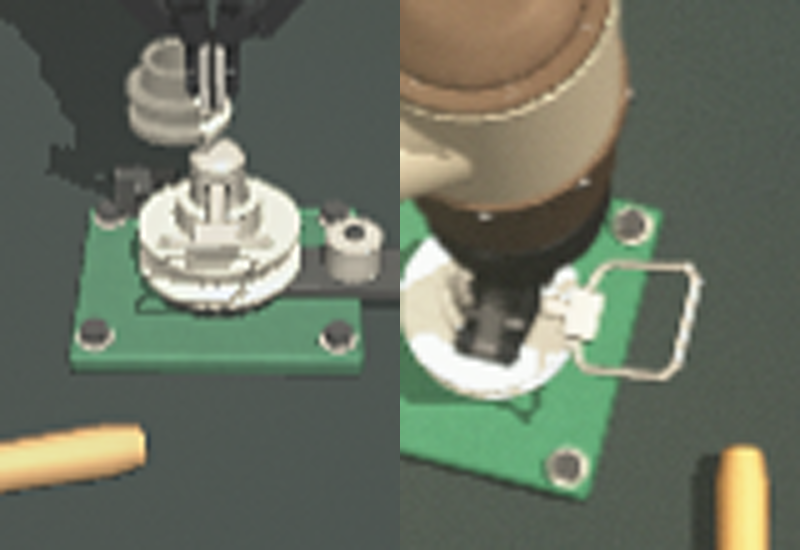

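The side crop shows the pin through the spindle with its head in front at about (277,209). The top crop shows the head at (271,203) and the loop still open behind, with the bar at about (293,205). I check the head position and the loop gap.

```bash
python3 -c "
from h import *
e=load('side12');d=load('top12')
u=np.array([.2571,.9664]);c=np.array([604.2,53]);n=np.array([.9664,-.2571])
f=lambda P:(((P[:2]-c)@u).round(1),((P[:2]-c)@n).round(1))
hsv=cv2.cvtColor(d['image'],cv2.COLOR_RGB2HSV);m=cv2.inRange(hsv,(0,0,150),(179,90,255));m[:,:262]=0;m[:,305:]=0;m[:185]=0;m[225:]=0
m[:,:269][216:]=0
k,l,st_,ce=cv2.connectedComponentsWithStats(m);i=1+np.argmax(st_[1:,4]);v,uu=np.nonzero(l==i)
print(st_[i])
for j in range(262,300,2):
  q=v[(uu==j)]; print(j,sorted(q.tolist()))
print('head rear top z85', f(onz(d,235+603/5,140+318/5-0,85)), 'shoulder', f(onz(d,235+563/5,140+312/5,85)))
print('bar ends z123',f(onz(d,235+700/5,140+280/5,123)),f(onz(d,235+672/5,140+375/5,123)))
print('head ctr side z80',f(onz(e,277.4-1.2,209.4-1.5,80)))
print(tri(d,(271,203),e,(276.2,207.9)))
"
```

```text
[262 191  34  25 355]
262 [203, 204, 205, 206, 207, 208, 209, 210, 211, 212, 213, 214, 215]
264 [197, 198, 199, 200, 201, 202, 203, 204, 205, 206, 207, 208, 209, 210, 211, 212, 213, 214, 215]
266 [194, 195, 196, 197, 198, 199, 200, 201, 202, 203, 204, 205, 206, 207, 208, 209, 210, 211, 212, 213, 214]
268 [193, 194, 195, 196, 197, 198, 199, 200, 201, 202, 203, 204, 205, 206, 207, 208, 209, 210, 211, 212]
270 [194, 195, 196, 197, 198, 199, 200, 201, 202, 203, 204, 205, 206, 207, 208, 209, 210, 211, 212, 213]
272 [196, 197, 198, 199, 200, 201, 202, 203, 204, 205, 206, 207, 212, 213, 214]
274 [193, 194, 195, 196, 197, 198, 199, 200, 201, 202, 203, 204, 205, 206, 207, 212, 213, 214]
276 [191, 192, 193, 194, 199, 213, 214]
278 [191, 192, 193, 213, 214]
280 [191, 192, 193, 214]
282 [191, 192, 193, 214, 215]
284 [192, 193, 214, 215]
286 [193, 215]
288 [193, 214, 215]
290 [193, 208, 209, 210, 211, 212, 213]
292 [192, 193, 194, 199, 200, 201, 202, 203, 204, 205, 206, 207, 208]
294 [195, 196, 197, 198, 199]
296 []
298 []
head rear top z85 (np.float64(-246.8), np.float64(47.6)) shoulder (np.float64(-227.4), np.float64(45.7))
bar ends z123 (np.float64(-282.2), np.float64(66.8)) (np.float64(-278.8), np.float64(19.2))
head ctr side z80 (np.float64(-54.2), np.float64(-1.5))
(array([591.15920002,   7.44512291,  75.26835998]), np.float64(1.8584472204369158))
```

Emit:
{"api": "servo_tool", "payload": {"rows": [[0,0.8,0,0,0,0,0],[0,1.5,0,0,0,0,0],[0,1.5,0,0,0,0,0],[0,0.8,0,0,0,0,0],[0,0,0,0.5,0,0,0],[0,0,0,1.0,0,0,0],[0,0,0,1.0,0,0,0],[0,0,0,1.0,0,0,0],[0,0,0,0.5,0,0,0],[0,0,0,0,0,0,0]]}}

```text
clock: 31.8
position: [585.0, -15.5, 81.1]
ee_rot: [-0.61, 0.793, 0.001, -0.001]
contact_force: [0.3, -0.3, -0.0]
gripper_width: 0.1
```

```bash
cat >> h.py <<'E'
def al():
    s,r=st(); c=np.array([604.2,53]);u=np.array([.2571,.9664]);n=np.array([.9664,-.2571])
    print('along',((s['position'][:2]-c)@u).round(1),'lat',((s['position'][:2]-c)@n).round(1),'Fu',(s['contact_force'][:2]@u).round(1),'tau',s['wrist_torque'].round(2))
E
python3 -c "
from h import *
al()"
```

```text
t 31.8 p [585.  -15.5  81.1] yaw -104.9 z [-0.003 -0.001 -1.   ] F [ 0.3 -0.3 -0. ] w 0.1 j6 -0.51
along -71.2 lat -0.9 Fu -0.2 tau [ 0.02 -0.04 -0.01]
```

Emit:
{"api": "servo_tool", "payload": {"rows": [[0,0,-0.1,0.6,0,0,0],[0,0,0,0.8,0,0,0],[0,0,0,0.8,0,0,0],[0,0,0,0.8,0,0,0],[0,0,0,0.3,0,0,0],[0,0,0,0,0,0,0]]}}

```text
clock: 32.4
position: [586.2, -16.1, 48.7]
ee_rot: [-0.61, 0.793, 0.0, -0.001]
contact_force: [-0.3, -0.4, -0.8]
gripper_width: 0.1
```

Emit:
{"api": "servo_tool", "payload": {"rows": [[0,-0.2,0,0,0,0,0],[0,-0.3,0,0,0,0,0],[0,-0.3,0,0,0,0,0],[0,0,0,0,0,0,0]]}}

```text
clock: 32.8
position: [588.9, -8.0, 49.9]
ee_rot: [-0.61, 0.793, -0.0, 0.0]
contact_force: [-0.2, -1.3, 0.5]
gripper_width: -0.2
```

```bash
python3 -c "
from h import *
al()"
```

```text
t 32.8 p [588.9  -8.   49.9] yaw -104.9 z [ 0. -0. -1.] F [-0.2 -1.3  0.5] w -0.2 j6 -0.52
along -62.9 lat 0.9 Fu -1.3 tau [-0.26  0.08 -0.03]
```

Emit:
{"api": "servo_tool", "payload": {"rows": [[0,-0.3,0,0,0,0,0],[0,-0.3,0,0,0,0,0],[0,-0.3,0,0,0,0,0],[0,0,0,0,0,0,0]]}}

```text
clock: 33.2
position: [590.9, -0.1, 50.0]
ee_rot: [-0.61, 0.793, -0.0, -0.001]
contact_force: [-1.3, -4.3, 3.5]
gripper_width: 0.1
```

```bash
python3 -c "
from h import *
al()
snap('top','top13')"
```

```text
t 33.2 p [ 5.909e+02 -1.000e-01  5.000e+01] yaw -104.9 z [-0.001 -0.001 -1.   ] F [-1.3 -4.3  3.5] w 0.1 j6 -0.53
along -54.8 lat 0.8 Fu -4.5 tau [-1.27  0.41 -0.01]
```

Emit:
{"api": "servo_tool", "payload": {"rows": [[0,-0.3,0,0,0,0,0],[0,-0.3,0,0,0,0,0],[0,0,0,0,0,0,0]]}}

```text
clock: 33.55
position: [592.5, 5.7, 49.9]
ee_rot: [-0.609, 0.793, -0.0, -0.0]
contact_force: [-0.2, -1.5, 1.7]
gripper_width: 0.0
```

```bash
python3 -c "
from h import *
al()
e=snap('side','side14');d=snap('top','top14')
f=lambda im,x,y,w,h,k:cv2.resize(im[y:y+h,x:x+w],None,fx=k,fy=k,interpolation=cv2.INTER_CUBIC)
A=np.hstack([f(e['image'],245,170,65,65,6),f(d['image'],235,165,65,65,6)])
cv2.imwrite('pics/c14.png',A[:,:,::-1])"
```

```text
t 33.55 p [592.5   5.7  49.9] yaw -104.9 z [-0.    -0.001 -1.   ] F [-0.2 -1.5  1.7] w 0.0 j6 -0.54
along -48.8 lat 0.8 Fu -1.5 tau [-0.69  0.25 -0.03]
```

Emit:
{"api": "servo_tool", "payload": {"rows": [[0,-0.3,0,0,0,0,0],[0,-0.2,0,0,0,0,0],[0,0,0,0,0,0,0]]}}

```text
clock: 33.95
position: [593.8, 10.6, 50.0]
ee_rot: [-0.61, 0.793, -0.0, -0.0]
contact_force: [-1.9, -5.5, 5.0]
gripper_width: 0.3
```

Emit:
{"api": "servo_tool", "payload": {"rows": [[0,-0.2,0,0,0,0,0],[0,-0.2,0,0,0,0,0],[0,0,0,0,0,0,0]]}}

```text
clock: 34.25
position: [594.8, 14.3, 50.2]
ee_rot: [-0.61, 0.793, -0.0, -0.0]
contact_force: [-2.0, -6.0, 4.7]
gripper_width: -0.2
```

```bash
python3 -c "
from h import *
al()"
```

```text
t 34.25 p [594.8  14.3  50.2] yaw -104.9 z [-0.    -0.001 -1.   ] F [-2.  -6.   4.7] w -0.2 j6 -0.56
along -39.8 lat 0.9 Fu -6.3 tau [-1.52  0.51 -0.03]
```

Emit:
{"api": "servo_tool", "payload": {"rows": [[0,-0.2,0,0,0,0,0],[0,-0.2,0,0,0,0,0],[0,0,0,0,0,0,0]]}}

```text
clock: 34.55
position: [594.7, 16.3, 50.2]
ee_rot: [-0.61, 0.793, -0.001, -0.003]
contact_force: [-2.2, -11.6, 6.9]
gripper_width: -0.0
```

Emit:
{"api": "servo_tool", "payload": {"rows": [[0,-0.2,0,0,0,0,0],[0,-0.2,0,0,0,0,0],[0,0,0,0,0,0,0]]}}

```text
clock: 34.85
position: [594.3, 16.7, 50.2]
ee_rot: [-0.609, 0.793, -0.001, -0.006]
contact_force: [-3.0, -23.0, 8.7]
gripper_width: -0.3
```

```bash
python3 -c "
from h import *
al()
snap('side','side15')"
```

```text
t 34.85 p [594.3  16.7  50.2] yaw -104.9 z [-0.007 -0.008 -1.   ] F [ -3.  -23.    8.7] w -0.3 j6 -0.57
along -37.7 lat -0.2 Fu -23.0 tau [-6.56  0.85  0.04]
```

The pin came up hard against the spindle at 23 N, about 2 mm beyond the expected contact position, so the head is home. Now I go up and over to the back of the bar.

Emit:
{"api": "servo_tool", "payload": {"rows": [[0,0.5,0,0,0,0,0],[0,0.5,0,0,0,0,0],[0,0,0,-0.8,0,0,0],[0,0,0,-2.0,0,0,0],[0,0,0,-2.5,0,0,0],[0,0,0,-2.0,0,0,0],[0,0,0,-0.7,0,0,0],[0,0,0,0,0,0,0]]}}

```text
clock: 35.7
position: [595.3, 14.2, 130.7]
ee_rot: [-0.61, 0.792, -0.0, 0.002]
contact_force: [-0.1, 0.2, -0.2]
gripper_width: -0.2
```

Emit:
{"api": "servo_tool", "payload": {"rows": [[0,0.7,0,0,0,0,0],[0,1.5,0,0,0,0,0],[0,1.7,0,0,0,0,0],[0,0.9,0,0,0,0,0],[0,0,0,0,0,0,0]]}}

```text
clock: 36.2
position: [581.3, -35.2, 129.2]
ee_rot: [-0.609, 0.794, 0.0, -0.0]
contact_force: [-0.0, 0.1, -0.7]
gripper_width: -0.1
```

```bash
python3 -c "
from h import *
al()
e=snap('side','side16');d=snap('top','top16')
f=lambda im,x,y,w,h,k:cv2.resize(im[y:y+h,x:x+w],None,fx=k,fy=k,interpolation=cv2.INTER_CUBIC)
A=np.hstack([f(e['image'],240,150,80,110,5),f(d['image'],235,140,80,110,5)])
cv2.imwrite('pics/c16.png',A[:,:,::-1])"
```

```text
t 36.2 p [581.3 -35.2 129.2] yaw -105.0 z [-0.001 -0.    -1.   ] F [-0.   0.1 -0.7] w -0.1 j6 -0.48
along -91.2 lat 0.5 Fu 0.1 tau [-0.05 -0.03  0.01]
```

View pics/c16.png

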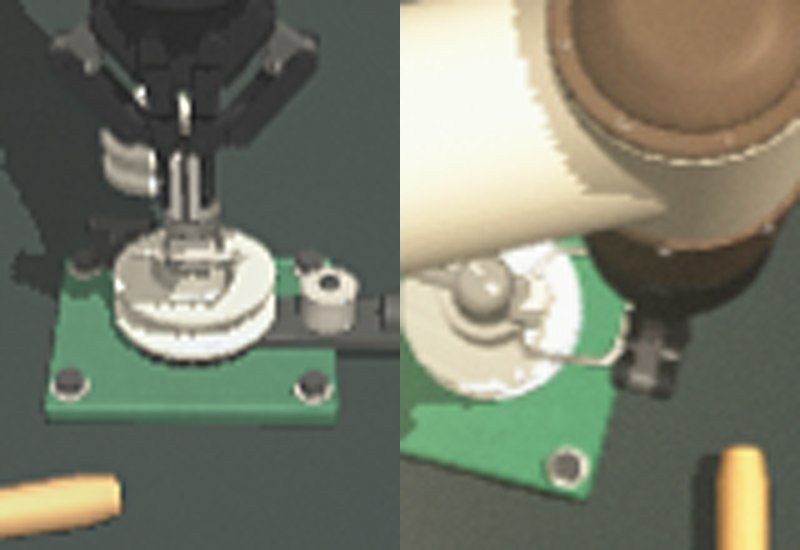

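The last picture shows the head against the spindle, the tip out on the far side, the loop open, and the finger just behind the bar. I lower behind the bar and swing it over.

Emit:
{"api": "servo_tool", "payload": {"rows": [[0,0,0,0.8,0,0,0],[0,0,0,1.4,0,0,0],[0,0,0,1.4,0,0,0],[0,0,0,0.8,0,0,0],[0,0,0,0,0,0,0]]}}

```text
clock: 36.8
position: [581.1, -33.1, 83.9]
ee_rot: [-0.61, 0.793, 0.001, -0.001]
contact_force: [0.5, 0.1, 1.3]
gripper_width: -0.3
```

Emit:
{"api": "servo_tool", "payload": {"rows": [[0,-0.4,0,0,0,0,0],[0,-0.5,0,0,0,0,0],[0,-0.4,0,0,0,0,0],[0,0,0,0,0,0,0]]}}

```text
clock: 37.2
position: [585.4, -23.7, 88.4]
ee_rot: [-0.61, 0.792, -0.002, -0.002]
contact_force: [-3.0, -11.6, 9.4]
gripper_width: -0.2
```

```bash
python3 -c "
from h import *
al()"
```

```text
t 37.2 p [585.4 -23.7  88.4] yaw -104.8 z [-0.    -0.005 -1.   ] F [ -3.  -11.6   9.4] w -0.2 j6 -0.5
along -79.0 lat 1.6 Fu -12.0 tau [-3.36  0.83 -0.02]
```

The force ratio matches the wire sticking to the pad and lifting it along its arc. I follow the arc, rising as I go.

Emit:
{"api": "servo_tool", "payload": {"rows": [[0,0,0,-0.4,0,0,0],[0,-0.35,0,-0.25,0,0,0],[0,-0.35,0,-0.25,0,0,0],[0,-0.35,0,-0.25,0,0,0],[0,-0.5,0,-0.25,0,0,0],[0,-0.5,0,-0.2,0,0,0],[0,0,0,0,0,0,0]]}}

```text
clock: 37.9
position: [591.4, -0.1, 102.5]
ee_rot: [-0.61, 0.793, -0.0, 0.001]
contact_force: [-1.0, -0.3, 0.8]
gripper_width: 0.0
```

```bash
python3 -c "
from h import *
al()"
```

```text
t 37.9 p [ 5.914e+02 -1.000e-01  1.025e+02] yaw -104.8 z [ 0.002  0.001 -1.   ] F [-1.  -0.3  0.8] w 0.0 j6 -0.53
along -54.6 lat 1.3 Fu -0.5 tau [-0.27  0.06 -0.  ]
```

Emit:
{"api": "servo_tool", "payload": {"rows": [[0,-0.5,0,-0.15,0,0,0],[0,-0.5,0,-0.1,0,0,0],[0,-0.5,0,0,0,0,0],[0,-0.5,0,0,0,0,0],[0,-0.5,0,0.05,0,0,0],[0,0,0,0,0,0,0]]}}

```text
clock: 38.5
position: [597.2, 24.0, 103.2]
ee_rot: [-0.61, 0.793, 0.0, -0.0]
contact_force: [-0.6, 0.8, 0.6]
gripper_width: 0.1
```

Emit:
{"api": "servo_tool", "payload": {"rows": [[0,-0.5,0,0.1,0,0,0],[0,-0.5,0,0.1,0,0,0],[0,-0.5,0,0.15,0,0,0],[0,-0.5,0,0.15,0,0,0],[0,-0.5,0,0.15,0,0,0],[0,0,0,0,0,0,0],[0,0,0,0,0,0,0]]}}

```text
clock: 39.2
position: [603.5, 47.5, 96.9]
ee_rot: [-0.61, 0.793, 0.0, -0.0]
contact_force: [-0.5, -0.5, 0.1]
gripper_width: 0.1
```

```bash
python3 -c "
from h import *
al();snap('side','side17');snap('top','top17')"
```

```text
t 39.2 p [603.5  47.5  96.9] yaw -104.9 z [-0. -0. -1.] F [-0.5 -0.5  0.1] w 0.1 j6 -0.61
along -5.5 lat 0.7 Fu -0.6 tau [ 0.01 -0.03  0.  ]
```

Emit:
{"api": "servo_tool", "payload": {"rows": [[0,0,0,-1.0,0,0,0],[0,0,0,-2.5,0,0,0],[0,0,0,-3.0,0,0,0],[0,0,0,-2.0,0,0,0],[0,2.0,0,0,0,0,0],[0,4.0,0,0,0,0,0],[0,4.0,0,0,0,0,0],[0,4.0,0,0,0,0,0],[0,4.0,0,0,0,0,0],[0,4.0,0,0,0,0,0],[0,2.0,0,0,0,0,0],[0,0,0,0,0,0,0]]}}

```text
clock: 40.5
position: [539.9, -187.4, 181.6]
ee_rot: [-0.608, 0.794, 0.0, -0.001]
contact_force: [-0.3, 0.4, 0.1]
gripper_width: -0.0
```

```bash
python3 -c "
from h import *
al();e=snap('side','side18');d=snap('top','top18')
u=np.array([.2571,.9664,0]);n=np.array([.9664,-.2571,0]);c=np.array([604.2,53,0])
S=c-12.5*u
pts=dict(bar=(54,0,89),barL=(54,-25,89),barR=(54,25,89),tip=(60,0,82),openbar=(-54,0,123),openL=(-54,-25,123),pivot=(-8,0,82),legL=(25,-27,86),legR=(25,27,86),spt=(12.5,0,100))
for k,(x,y,z) in pts.items(): P=S+u*x+n*y+[0,0,z];print(k,'top',proj(d,P).round(1),'side',proj(e,P).round(1))
im=d['image']
for r in range(180,222,2): print(r,' '.join('%3d'%im[r,c].max() for c in range(222,300,2)))
"
```

```text
t 40.5 p [ 539.9 -187.4  181.6] yaw -105.2 z [-0.001  0.    -1.   ] F [-0.3  0.4  0.1] w -0.0 j6 -0.21
along -248.9 lat -0.4 Fu 0.3 tau [-0.03  0.05 -0.02]
bar top [235.5 192.9] side [277.9 184.9]
barL top [232.6 202.6] side [268.9 184.8]
barR top [238.2 183.2] side [286.8 184.9]
tip top [233.4 193. ] side [278.  185.8]
openbar top [278.5 200.6] side [276.3 197.1]
openL top [275.8 210.8] side [266.4 197.1]
pivot top [260.3 199.7] side [277.2 199.8]
legL top [244.1 206.6] side [267.7 191.6]
legR top [250.  185.7] side [287.4 191.7]
spt top [251.6 196. ] side [277.3 189.9]
180  88  87  89  88  90  74 140 165 161  95  72  87 158 230 232 233 233 234 169 144 160 177 194 205 214 226 232 236 243 245 245 246 245 245 245 245 246 246 246
182  86  86  89  93  88  63 149 157 162 156  79  82 134 225 224 225 221 192 150 140 163 177 191 203 216 226 232 236 243 245 245 244 245 245 245 245 246 246 246
184  90  87  89  88  76  90 160 160 223 201  83  77 128 212 212 209 166 166 146 140 165 180 192 205 218 227 232 237 243 245 245 245 245 245 246 245 245 246 246
186  85  86  87  88  72 125 162 146 205 16
[... 2137 characters left out ...]
 224 228 234 237 240 243 245 245 245 245 245 245 245 245 245
214  66  72  67  66  79 108 106 107 109 132 203 216 214 214 214 214 217 136 148 161 176 191 204 214 223 229 233 237 240 244 245 244 245 245 245 245 245 245 245
216  75  69  58  57 105 107 104 110 111 108 134 163 210 214 215 214 211 132 154 161 177 193 208 217 223 231 235 238 241 244 245 245 245 245 245 244 245 245 245
218  63  66  52  91 106 105 106 112 110 109 108 109 155 195 199 191 158 135 151 159 175 193 209 216 224 229 234 239 241 244 244 244 244 245 245 244 244 245 245
220  78  56  51 146 114 104 106 108 106 108 108 109 112 110 113 111 111 139 152 160 176 193 208 218 227 230 237 240 242 244 245 245 245 244 245 244 245 245 245
```

Emit:
{"api": "servo_tool", "payload": {"rows": [[0,3.0,0,0,0,0,0],[0,4.0,0,0,0,0,0],[0,4.0,0,0,0,0,0],[0,3.0,0,0,0,0,0],[0,0,0,0,0,0,0]]}}

```text
clock: 41.1
position: [505.1, -321.6, 181.5]
ee_rot: [-0.608, 0.794, 0.0, -0.0]
contact_force: [-0.2, 0.8, -0.5]
gripper_width: 0.2
```

```bash
python3 -c "
from h import *
al();e=snap('side','side19');d=snap('top','top19')
def art(im,r0,r1,c0,c1):
  g=cv2.cvtColor(im,cv2.COLOR_RGB2GRAY)
  for r in range(r0,r1): print(r,''.join(' .:-=+*#%@'[min(9,g[r,c]//26)] for c in range(c0,c1)))
print('top from 222');art(d['image'],178,222,222,300)
print('side from 255');art(e['image'],174,222,255,303)
"
```

```text
t 41.1 p [ 505.1 -321.6  181.5] yaw -105.0 z [-0.001  0.    -1.   ] F [-0.2  0.8 -0.5] w 0.2 j6 0.03
along -387.5 lat 0.6 Fu 0.7 tau [-0.02  0.03 -0.01]
top from 222
178 :--------::.-=+==+**++++++=---:::::+%%%%%%#+==-===-------:---:--:------------:
179 -:--------::-====+++++++++=----:::::-+***===---=+++===--------------::-::-:---
180 -:--::---:::=+=====++++++++=--:::::::-----=---==+++++++====-----------:-:-::--
181 ---:--:--::-===+==+++++++++=----:::::---------=+++++++==++*++=-----------:::::
182 :---:----::-=====+****+=++++==+++=------------=++++++===+*=-=+++=---::------::
183 --:-----:::=====+*%%%%#*++*##%%%%%#*+==-------=++++=++====---+#*=-:------:--:-
184 --------:::==+=+%%#==#%%%#%@@@@@@@@@%%*+=----==+++===+-===----#*=-:-----------
185 --:---:-:.-=++=##+=++####%@%%%@@@@@@@@@%*=---=++++++++-===----#*=------------:
186 :------:::-=++=%#+++#@@@@%%%%@%%%%@@@@@@@%+=-=++++++++===----+#*---::-------:-
187 -------:::==+++%*=+#@@@@@@@@@%#%%%%%%@@@@@%*==++++==+=+=====+##+-:-------::-:-
188 -------::-=++=##++#%@@@@@@@@@@@@%##%@@%@@@@%*+++==+=++++=+*%#++=-::----------:
189 -------::-====%#+
[... 4575 characters left out ...]
..:+====+%%
209 ..:..::::::::::::::::::::..............:===-:-+%
210 ..::.:::::::::::::::::::::.............::---:-=+
211 ...::::::::::::::::::::::...:......::::::---:-=+
212 ...:::::::::::::::::::::::........:::::::---:=++
213 :..:.:::::::::::::::::::::......:::::::::----=++
214 ....:::::::::::::::::::.........:::::::::=---=+*
215 ......::::::::::::::::.........:::::::::.==---=+
216 ............:..................:::::::::.===----
217 ............................::::::::::::.=====::
218 ............................:::::::::::.:-====--
219 ...........................:::::::::::..----====
220 .....................:::.::::::::::::..:-----===
221 ....................::::::.:::::::::..:--------=
```

```bash
python3 -c "
from h import *
def art(im,r0,r1,c0,c1):
  g=cv2.cvtColor(im,cv2.COLOR_RGB2GRAY)
  for r in range(r0,r1): print(r,''.join(' .:-=+*#%@'[min(9,g[r,c]//26)] for c in range(c0,c1)))
for f in('side17','side18'): print(f);art(load(f)['image'],174,216,255,303)
"
```

```text
side17
174 ::::::+*+=+**++***..-#*:#+..:-------------------
175 :::::-**====++++++::-*+:**.::-------------------
176 :::::=**===++++===::-*+:**.::-------------------
177 :::::=**+==+++++==::-*+:**.::-------------------
178 :::::=***++++++++=::-*+:**.::-------------------
179 ::::::+***++++++++:::*+:**:.:-------------------
180 ::::::=+*******++*-::*+:**::--------------------
181 :::::-*==++*******-.:*+:**.::-------------------
182 :::::-*+====++++++-::*+:**.::-------------------
183 ::::::**++==+++====:-*+:**::--------------------
184 ::::::+***++++++=====**.**====++----------------
185 ::::::=+*****+++*++*+++:=+***#%#*=--------------
186 :::::::=+*****#==++++==+=-:----=%%--------------
187 ::::::::-==+++@*++++===+++-------@=-------------
188 ::::::::::====@=====-+++**+-:----@=-------------
189 :::::::::::::=@::::=****%%%*:::--@--------------
190 :::::::::::::*#.::+%%%%%%%%%+::--@--------------
191 :::::::::::::**:::#%%%%%%%%%%::--@:-------------
192 :::::::::::::#*:::+#%%%%%@%%#::--@--------------
193 :::----::::::%=:::=*%%@@@@%*=::--@--------------
194 :::=-------:-@-.::=+**#%%#*++
[... 2665 characters left out ...]
@@%++++----
203 :::::-:-***+..-##=:##-..:=**+**=%@@@@@@@====+::-
204 =---=--=***=.::**-:**=.::-+##**+%@@@@@@@+===#==*
205 ===----=***=.::**=:**=.::-+##***@@@@@@@@=+===##%
206 --------***=.::**=:**+.::=###**%@@@@@@@%==+=+#%%
207 --------***=:::**=.+*+.::=####%@@@@@@@@#=++=+*%%
208 --------+**+:::**=.+*+:::=%%%@@@@@@@@@%#=====+%%
209 --------++*+.::**=:+*+:::+@@@@@@@@@@@%#@-==-:-+%
210 --------*+++:::**=:+*+:::*@@@@@@@@@@%*%@----:-=+
211 --------**+=.::**=.+*+..:*@@@@@@@@@#+*@@----:==+
212 --------**+=:.:+*+.+*+..:%@@@@@@@#*+*@@@----:=++
213 --------+**+=::+*+.+*+::-@@@@@%%*+**@@@%-----=+*
214 --------=***+==+*+.+*+==+%%#***+=*@@@@@+-----=+*
215 ---------+***#+**+.+*+****+++==**@@@@@#-------=+
```

```bash
python3 -c "
from h import *
st();print(job_done())"
```

```text
t 41.2 p [ 505.9 -319.4  181.7] yaw -104.9 z [-0.     0.001 -1.   ] F [1.1 0.3 0. ] w 0.0 j6 0.03
the job is handed in; nothing more can be done
None
```

The bender is set up for the large tube, and the job was handed in at 41.2 s with the gripper clear of everything.

**Former:** I gripped the larger white former by its boss, centred it with a second grip, and lowered it over the spindle in small steps. Its weight came off the tool at the height expected for the seat, and only then did I let go.

**Pin:** I put the plated pin in level from the bender's −y side until its straight shank should have spanned the hole. I then released it and pushed on the head until it came up hard against the spindle at 23 N, about 2 mm past the position I had calculated. The last close picture showed the head against the spindle and the tip out on the far side.

**Loop:** I swung it over along its arc. In the last clear top and side images, the bar and both legs lie within about 1 px of their calculated shut position, and nothing is left where the open loop was. These two images I checked by pixel values only, because all 12 picture views were used. I did not press on the bar to test the snap.

**What disagreed:**
- **Fingertips:** they stood about 27 mm behind the reported TCP instead of 11 mm ahead of it. This cost four closings on air over the former and one on top of the pin before I allowed for it.
- **Grip widths:** the reported widths read about 3 mm too small.
- **Pin sag:** after release, the head measured about 7 mm low, roughly 3 mm more than I expected. It still went home without catching on the boss.

I did not touch the smaller former, the file or the oil bottle.

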